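Load the cocoa mill and set its grind dial from the coarse side

TASK

Lever up the mill's flush lid with the blade of the lid knife and swing it wide open, put every cocoa tablet on the counter into the hopper, shut the lid fully and lay the knife back on its cork mat. Also set the grind: the dial's burr ring follows it with play, so turn the dial anticlockwise until the ring's yellow index is well past the red mark, then come back clockwise and stop with the dial's white pointer and the yellow index both on the red mark. Do not disturb the other things on the counter.

Things in the scene. Friction and masses are not known exactly. Their poses are not given: they have to be found in the camera images.
- hopper_in (a point): Centre of the hopper's inner floor, 45 mm above the counter, in the red cocoa mill (fixed). Its axes are the mill's: x away from the robot, y towards the lid hinge (left), z up. The hopper is a square box 136 x 136 mm outside, walls 8 mm, rim 120 mm above the counter. In front of it (mill -x, from -68 to -194 mm) is a lower deck 60 mm high and 130 mm wide with the grind dial.
- slot (a point): Centre of the mouth of the lever slot, on the outer face of the hopper's right (mill -y) wall, 114 mm above the counter. The slot goes straight through the 8 mm wall, is 60 mm wide along mill x and 12 mm high: its roof is the lid's underside at 120 mm. Too low for a finger; the knife blade goes in level along mill +y.
- lid_hinge (a point): Middle of the lid's hinge line, which runs along mill x on the rim of the hopper's left (mill +y) wall, 120 mm above the counter. Axes as the mill's.
- lid_edge (a point): Middle of the lid's free edge, at half its thickness. The lid is a plain 136 x 136 x 8 mm aluminium-rimmed red plate, 150 g, without handle, flush with the hopper's walls.
- lid (a joint): Lid angle in rad: 0 shut, 1.57 upright, 1.9 the stop leaning outwards (left). The hinge is stiff (0.14 N m): the lid stays where it is left, also half open, takes about 2 N at the free edge to raise and must be pushed down all the way to shut.
- dial_grip (a point): Centre of the black dial's grip bar, on the dial's vertical axis (130 mm in front of the hopper's centre), 100 mm above the counter. The bar is 64 mm long along the dial's x, 14 mm thick, from 77 to 116 mm above the counter, on a disc of radius 34 mm. x points along the bar to the end with the white line (the dial's pointer).
- dial_tip (a point): Where the dial's white pointer points, on the scale 55 mm from the dial axis.
- index_tip (a point): Where the yellow index of the steel burr ring (radius 46 mm, flat under the dial) points, on the scale 55 mm from the same axis.
- mark_tip (a point): The red mark fixed on the scale, 55 mm from the dial axis (its place on the scale differs from start to start).
- dial (a joint): Dial angle in rad, growing clockwise seen from above (coarse to fine), 0 to 3.2; at 0 the white pointer points to mill -y (right), at 1.57 to mill -x (towards the robot). Light friction (0.06 N m); stays where it is left.
- index_ring (a joint): Burr ring angle in rad, same zero and sense as the dial. The dial drags the ring with 0.45 rad of play: ring equals dial while the dial drives it clockwise, and is 0.45 ahead of the dial while the dial drives it anticlockwise; between, it stays still. The ring cannot be touched otherwise. At the start dial and ring are on the fine (clockwise) side of the mark.
- knife_grip (a point): Lid knife: balance point of the knife, in the middle of the handle's height. x points along the knife to the blade tip, z up as it lies. Wooden handle 18 mm wide, 24 mm high, from 70 mm behind to 30 mm ahead of this point; the steel blade, 22 mm wide and 3 mm thick, goes on at the same height to 120 mm ahead. 100 g.
- knife_tip (a point): Middle of the end of the knife's blade, axes as the knife's.
- mat_c (a point): Centre of the top of the fixed cork mat (110 mm along its x, 240 mm along its y, 5 mm thick) on which the knife lies with its blade roughly along mat y.
- tablet0_c (a point): Centre of a dark brown pressed cocoa tablet, a hard disc 38 mm in diameter and 20 mm thick, 30 g, lying flat on the sheet of baking paper on the counter. Some of the five tablets may be absent.
- tablet1_c (a point): Centre of a dark brown pressed cocoa tablet, a hard disc 38 mm in diameter and 20 mm thick, 30 g, lying flat on the sheet of baking paper on the counter. Some of the five tablets may be absent.
- tablet2_c (a point): Centre of a dark brown pressed cocoa tablet, a hard disc 38 mm in diameter and 20 mm thick, 30 g, lying flat on the sheet of baking paper on the counter. Some of the five tablets may be absent.
- tablet3_c (a point): Centre of a dark brown pressed cocoa tablet, a hard disc 38 mm in diameter and 20 mm thick, 30 g, lying flat on the sheet of baking paper on the counter. Some of the five tablets may be absent.
- tablet4_c (a point): Centre of a dark brown pressed cocoa tablet, a hard disc 38 mm in diameter and 20 mm thick, 30 g, lying flat on the sheet of baking paper on the counter. Some of the five tablets may be absent.
- syrup: Bystander: amber syrup bottle, 60 mm wide, 170 mm tall; origin under its foot.
- spice_jar: Bystander: small spice jar with green cap, 44 mm wide, 70 mm tall; origin under its foot.
- ramekin: Bystander: white ramekin, 72 mm wide, 40 mm tall; origin under its foot.
- mug: Bystander: blue mug, 80 mm wide, 90 mm tall; origin under its foot.
There are look-alikes about, which are no part of the job. What is shaped like the part that bears tablet1_c but green or turquoise is not meant.

How it is judged (in metres and radians):
On the way, in this order (a step that is already met when the one before it is completed fails the run):
1. the lid is raised by the knife's blade (value of joint lid above 0.12 rad and contact force between knife and lid above 0.2 N), for 0.1 s.
2. every tablet present lies in the hopper (horizontal distance between each of tablet0_c, tablet1_c, tablet2_c, tablet3_c, tablet4_c and hopper_in below 0.075 m and height (world z) of each of tablet0_c, tablet1_c, tablet2_c, tablet3_c, tablet4_c below 0.108 m), for 0.2 s.
3. the lid is shut again (value of joint lid below 0.04 rad), for 0.2 s.
At the end, for the whole second after the job is handed in: Every tablet present is in the hopper, the lid is shut (under 0.04 rad), the dial's pointer and the ring's index both stand within 6 mm of the red mark along the scale, and the knife lies at rest on the cork mat with its balance point within 75 mm of the mat's centre (all of step 2 and value of joint lid below 0.04 rad and horizontal distance between each of dial_tip, index_tip and mark_tip below 0.006 m and horizontal distance between knife_grip and mat_c below 0.075 m and height (world z) of knife_grip below 0.035 m and linear speed of knife below 0.02 m/s); the robot touches nothing.
It fails at once if a bystander is moved more than 3 cm (distance of any of syrup, spice_jar, ramekin, mug from where it was at the start of the episode above 0.03 m).
Of tablet0, tablet1, tablet2, tablet3, tablet4 only 3 to 5 are there at a start; the rules pass over those that are not, and their reading is None.
At some moment in a run one of tablet0, tablet1, tablet2, tablet3, tablet4 may be knocked a few centimetres aside while the robot is not near it.
It also fails if it takes over 202 s, if anything falls off the work surface, if the arm or the gripper's body presses on something with over 40 N, if the wrist force passes 120 N, or if a joint passes its speed limit or range.

ROBOT

A 6-joint arm with a two-finger parallel gripper is mounted at the origin on the work surface. World frame = base frame: x ahead of the robot, y to its left, z up, the work surface at z = 0. Lengths are in mm, angles in rad, forces in N, time in s.
With the tool pointing down it reaches from about 325 to 925 mm from the base axis. Payload 3.1 kg.
Tool frame: the origin (TCP) lies at the very end of the fingers, on their centre line; the grasp point (between the pads) lies tcp_to_grasp behind it (tcp_to_grasp is the distance from the TCP to the grasp point, in mm); z points along the fingers, y is the line along which they close (so a half turn about z gives the same grasp; the last joint's range is limited). The gripper opens to 85 mm and grips with 20 to 120 N. Pads are 22 mm wide; open, the fingers measure 114 mm over their backs; the gripper's body (76 mm by 85 mm) begins 54 mm behind the grasp point. The pads swing forward as they close: fully open they stand 13 mm farther back than shut.
Start: joints at [1.133, 0.217, 1.613, -0, 1.311, -0.112], TCP at [200.023, 592.14, 231.3] pointing down, gripper open.
Joint ranges: [-2.75, 2.75], [-0.78, 2.1], [0.31, 2.55], [-1.13, 4.27], [0.13, 2.63], [-2.58, 2.58]. Speed limits (rad/s): [2.79, 2.79, 3.14, 3.14, 3.14, 3.14].

INTERFACE

Orientations are given as a rotation vector (axis times angle).
In Python, from bench import * gives the robot as it stands.
- The arm moves only by the shell command python3 -m jog 'ROWS' [FORCE]. ROWS is JSON, a list of rows, each an object of numbers: "grip": the opening in per cent of the stroke, from 0 (shut) to 100 (fully open); "tx", "ty", "tz": the shift along the world's x, y, z in m; "wx", "wy", "wz": the turn, a rotation vector about the world's x, y, z in rad. A call has 1 to 20 rows; each row shifts and turns the commanded pose from where the row before left it; what a row does not reach is not made up. A row lasts 1/12 s, in which the tool goes at most 41.7 mm and 7.16 degrees, less where a joint would pass 70% of its speed; a pose out of reach is approached as far as the arm can. A call with a gripper value outside its range is refused whole. The fingers move at their own pace and stop on an object; FORCE is the grip in N (left out, the last holds). Time passes only in rows, so rows that do not move let the fingers close. It gives the time, the measured TCP pose, the force, the opening and the grip force at its end, in the units of the state.
- sense(): the state, without advancing time (a new reading comes with each control period).
- capture(name): name is "scene" or "top" or "wrist"; returns the picture (420x560x3 uint8, red, green, blue); there is no depth.
- camera_model(name): a dict with "K" (3x3 intrinsics, pixels), "xyz" and "attitude" of the camera in the world; the wrist camera has in their place "hand_eye" (4x4, takes a point from camera to tool coordinates, whose origin is the TCP and whose axes are the flange's). Camera axes: x right, y up, looking along -z (the intrinsics and any distortion apply to the point x, -y, -z); pixel columns grow to the right and rows downward; lengths in mm; the calibration is good to about 2 mm. A picture is of the moment at which its call begins: read the wrist's pose just before it. camera_model takes no time and is no camera call.
- hand_in(): hands the job in; it is judged then, once.
Trained networks look in the newest picture that a camera, given by its name, has taken for a name from the list of things; names that differ only in an ending like _2 or _b are one class to them, and where a whole thing is asked for, a point or a joint stands for the part that bears it (a point fixed in the world has none). Each returns a list of dicts, best first, with "score" (0 to 1); they miss things now and then, are a little off and sometimes report something else, mostly with a low value. They report only what shows in the picture. A call takes as long as a camera call. They do not tell look-alikes from the thing itself.
- regions_of(label, camera): "pixels" (420x560 bool, what is visible of it).
- place_of(label, camera): "location" ([x, y, z] in mm, in world coordinates, good to about 4 mm: a listed point, or the origin of a listed thing).
The state is a dict: "t": time; "joint_positions": joint angles; "joint_velocities": joint speeds; "joint_torque": joint torques, N m; "tool_pos": TCP position; "orientation": TCP orientation; "contact_force": force on the tool from outside, world axes, zero at the start; "torque": the same for the moment, N m; "grip_width": finger opening in mm; "gripper_force": force on a finger pad.
Only numpy, scipy, OpenCV 4.12 (cv2) and the standard library are available. Lean on these libraries where they do the work, as an engineer would, in place of code of your own. Each camera call takes 0.05 s, during which the arm holds its last target. There are 200 camera calls.

## Working session

There is one attempt and no reset: what is moved stays moved. The work goes in short steps, Python scripts to look and compute and a shell command to move; the robot and the scene stay as the last step left them, time stands still between calls to the robot, and variables do not carry over. Pictures are saved under pics/ and viewed, at most 18 in all, crops included, and the job is handed in when it is done.

```bash
ls; mkdir -p pics; cat > h.py <<'E'
from bench import *
import numpy as np, cv2
def save(n,im,sc=1):
    cv2.imwrite(f'pics/{n}.png',cv2.resize(im[:,:,::-1],None,fx=sc,fy=sc,interpolation=cv2.INTER_CUBIC))
def P(l,c,k=1,m=0.3):
    for r in place_of(l,c)[:k]:
        if r['score']>m: print(l,c,round(r['score'],2),np.round(r['location'],1))
E
python3 - <<'E'
from h import *
s=sense();print({k:np.round(v,3) for k,v in s.items()})
for c in('scene','top'):
    im=capture(c);save(c+'0',im);m=camera_model(c);print(c,{k:np.round(v,3).tolist() if not isinstance(v,str) else v for k,v in m.items()})
    for l in 'hopper_in slot lid_hinge lid_edge dial_grip dial_tip index_tip mark_tip knife_grip knife_tip mat_c syrup spice_jar ramekin mug'.split(): P(l,c,2 if 'knife' in l else 1)
    P('tablet0_c',c,8,.2)
print(camera_model('wrist'))
E
```

```text
pics
{'t': np.float64(0.0), 'joint_positions': array([ 1.133,  0.218,  1.615, -0.   ,  1.311, -0.112]), 'joint_velocities': array([ 0.001,  0.   ,  0.003,  0.001,  0.   , -0.   ]), 'joint_torque': array([ 1.0000e-03, -3.9684e+01, -3.0386e+01, -0.0000e+00,  1.0000e-02,
       -0.0000e+00]), 'tool_pos': array([199.671, 591.383, 229.978]), 'orientation': array([-0.509, -3.099,  0.004]), 'contact_force': array([-0.506, -0.394,  0.545]), 'torque': array([-0.01 , -0.03 ,  0.003]), 'gripper_force': np.float64(0.0), 'grip_width': np.float64(85.249)}
scene {'K': [[491.99, 0.0, 283.445], [0.0, 491.99, 216.609], [0.0, 0.0, 1.0]], 'xyz': [1633.625, -160.375, 797.685], 'attitude': [0.811, 0.689, 1.315]}
slot scene 0.57 [612.2 114.2 115. ]
lid_hinge scene 0.7 [586.6 246.8 123.4]
lid_edge scene 0.97 [610.7 115.8 125.3]
dial_grip scene 0.62 [ 622.3 -290.4    8.5]
index_tip scene 0.54 [ 494.2 -211.2    2.7]
mark_tip scene 0.46 [799.3 -80.    3.5]
knife_grip scene 0.78 [ 494.2 -235.4   15.8]
knife_tip scene 0.69 [ 505.3 -112.1   13.7]
mat_c scene 0.58 [ 492.2 -212.9    5.3]
syrup scene 0.89 [777.7 113
[... 772 characters left out ...]
ice_jar top 0.63 [ 472.6 -451.2   -3.4]
ramekin top 0.85 [798.2 -83.7   2.4]
mug top 0.84 [470.2 418.5  -2. ]
tablet0_c top 0.6 [444.5 201.9  62. ]
tablet0_c top 0.5 [684.7 -99.6   8. ]
{'K': array([[362.53546054,   0.        , 278.60902202],
       [  0.        , 362.53546054, 210.24303386],
       [  0.        ,   0.        ,   1.        ]]), 'hand_eye': array([[-3.11032661e-04,  9.59402770e-01,  2.82039410e-01,
         7.21953479e+01],
       [ 9.99999279e-01,  6.25499538e-04, -1.02494028e-03,
         3.73784668e-01],
       [-1.15974607e-03,  2.82038888e-01, -9.59402273e-01,
        -1.43414450e+02],
       [ 0.00000000e+00,  0.00000000e+00,  0.00000000e+00,
         1.00000000e+00]])}
```

View pics/top0.png

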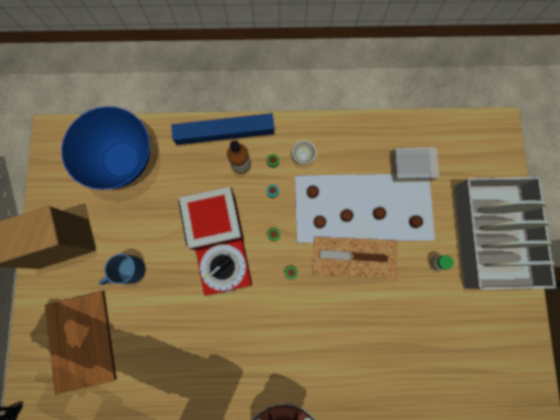

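View pics/scene0.png

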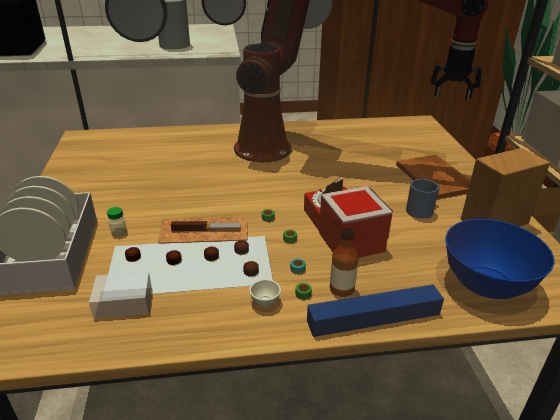

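Top view: brown tablets on the paper at (313,191), (320,222), (347,215), (379,212), (416,221). Green or turquoise look-alikes sit off the paper at (273,160), (272,190), (273,234), (291,271). The knife is on the mat at (355,257) and the dial at (222,267). The brown ones fit the description, and I'll confirm that in an enlarged wrist view while moving over.

```bash
cat >> h.py <<'E'
from scipy.spatial.transform import Rotation as R
def cam(c):
    m=camera_model(c);K=np.array(m['K'])
    if c=='wrist':
        s=sense();H=np.array(m['hand_eye']);Rt=R.from_rotvec(s['orientation']).as_matrix()
        return K,Rt@H[:3,:3],Rt@H[:3,3]+s['tool_pos']
    return K,R.from_rotvec(m['attitude']).as_matrix(),np.array(m['xyz'],float)
def ray(cm,u,v,z):
    K,Rc,t=cm;d=np.linalg.inv(K)@[u,v,1];d=Rc@[d[0],-d[1],-d[2]]
    return t+d*(z-t[2])/d[2]
def proj(cm,p):
    K,Rc,t=cm;q=Rc.T@(np.array(p)-t);q=K@[q[0],-q[1],-q[2]];return q[:2]/q[2]
E
python3 -m jog '[{"tx":0.016,"ty":-0.038,"tz":0.001,"wz":-0.0658},{"tx":0.016,"ty":-0.038,"tz":0.001,"wz":-0.0658},{"tx":0.016,"ty":-0.038,"tz":0.001,"wz":-0.0658},{"tx":0.016,"ty":-0.038,"tz":0.001,"wz":-0.0658},{"tx":0.016,"ty":-0.038,"tz":0.001,"wz":-0.0658},{"tx":0.016,"ty":-0.038,"tz":0.001,"wz":-0.0658},{"tx":0.016,"ty":-0.038,"tz":0.001,"wz":-0.0658},{"tx":0.016,"ty":-0.038,"tz":0.001,"wz":-0.0658},{"tx":0.016,"ty":-0.038,"tz":0.001,"wz":-0.0658},{"tx":0.016,"ty":-0.038,"tz":0.001,"wz":-0.0658},{"tx":0.016,"ty":-0.038,"tz":0.001,"wz":-0.0658},{"tx":0.016,"ty":-0.038,"tz":0.001,"wz":-0.0658},{"tx":0.016,"ty":-0.038,"tz":0.001,"wz":-0.0658},{"tx":0.016,"ty":-0.038,"tz":0.001,"wz":-0.0658},{"tx":0.016,"ty":-0.038,"tz":0.001,"wz":-0.0658},{"tx":0.016,"ty":-0.038,"tz":0.001,"wz":-0.0658},{"tx":0.016,"ty":-0.038,"tz":0.001,"wz":-0.0658},{"tx":0.016,"ty":-0.038,"tz":0.001,"wz":-0.0658},{"tx":0.016,"ty":-0.038,"tz":0.001,"wz":-0.0658},{"tx":0.016,"ty":-0.038,"tz":0.001,"wz":-0.0658}]'
python3 -m jog '[{},{},{}]'
python3 - <<'E'
from h import *
cm=cam('wrist');im=capture('wrist');save('w0',im,1.4)
s=sense();print(s['tool_pos'],s['orientation'],s['joint_positions'])
for l in 'knife_grip knife_tip mat_c'.split():P(l,'wrist',2)
for r in regions_of('tablet0_c','wrist')[:10]:
    v,u=np.nonzero(r['pixels']);print(round(r['score'],2),len(u),u.mean().round(),v.mean().round(),ray(cm,u.mean(),v.mean(),12)[:2].round(1),im[r['pixels']].mean(0).round())
c=cam('top');print(ray(c,222,267,100),proj(c,[495,-236,17]))
E
```

```text
[200.01297143 592.14430029 231.31948743] [-5.09528582e-01 -3.09999631e+00 -3.55472225e-05] [ 1.13281452e+00  2.16867082e-01  1.61340231e+00  7.61664826e-06
  1.31130182e+00 -1.12168440e-01]
[469.52782294 149.44687017 100.        ] [362.51475622 256.12220521]invalid input
invalid input
```

View pics/w0.png

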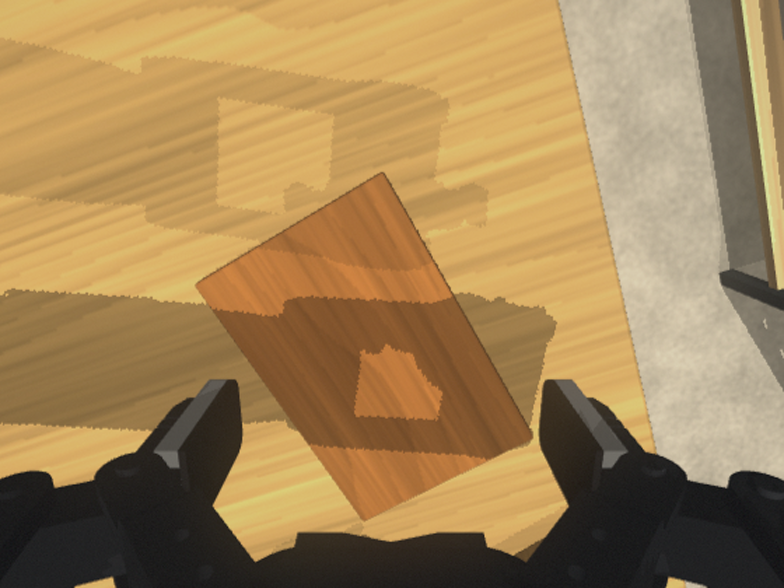

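The moves were refused, so this picture shows the chopping board from the start pose. I'll try rows with all the keys filled in.

```bash
python3 -m jog '[{"grip":100,"tx":0.016,"ty":-0.038,"tz":0.001,"wx":0,"wy":0,"wz":-0.0658}]'; python3 -m jog '[{"grip":100,"tx":0.016,"ty":-0.038,"tz":0.001,"wx":0,"wy":0,"wz":-0.0658}]' 40; python3 -m jog --help | head -20
```

```text
t: 2.03
tool_pos: [214.3, 558.0, 231.6]
orientation: [-0.606, -3.08, -0.005]
contact_force: [1.5, -0.6, 0.2]
grip_width: 85.6
gripper_force: 0.0
t: 2.12
tool_pos: [231.7, 516.3, 232.7]
orientation: [-0.712, -3.06, 0.001]
contact_force: [1.5, -0.4, 1.2]
grip_width: 85.3
gripper_force: 0.0invalid input: not JSON, or not a number
```

```bash

python3 -m jog '[{"grip":100,"tx":0.016,"ty":-0.038,"wz":-0.0658}]'
python3 -m jog '[{"tx":0.016,"ty":-0.038,"tz":0.001,"wx":0,"wy":0,"wz":-0.0658}]'
```

```text
invalid input
invalid input
```

All seven keys are needed.

```bash

python3 -m jog '[{"grip":100,"tx":0.016,"ty":-0.038,"tz":0.001,"wx":0,"wy":0,"wz":-0.0658},{"grip":100,"tx":0.016,"ty":-0.038,"tz":0.001,"wx":0,"wy":0,"wz":-0.0658},{"grip":100,"tx":0.016,"ty":-0.038,"tz":0.001,"wx":0,"wy":0,"wz":-0.0658},{"grip":100,"tx":0.016,"ty":-0.038,"tz":0.001,"wx":0,"wy":0,"wz":-0.0658},{"grip":100,"tx":0.016,"ty":-0.038,"tz":0.001,"wx":0,"wy":0,"wz":-0.0658},{"grip":100,"tx":0.016,"ty":-0.038,"tz":0.001,"wx":0,"wy":0,"wz":-0.0658},{"grip":100,"tx":0.016,"ty":-0.038,"tz":0.001,"wx":0,"wy":0,"wz":-0.0658},{"grip":100,"tx":0.016,"ty":-0.038,"tz":0.001,"wx":0,"wy":0,"wz":-0.0658},{"grip":100,"tx":0.016,"ty":-0.038,"tz":0.001,"wx":0,"wy":0,"wz":-0.0658},{"grip":100,"tx":0.016,"ty":-0.038,"tz":0.001,"wx":0,"wy":0,"wz":-0.0658},{"grip":100,"tx":0.016,"ty":-0.038,"tz":0.001,"wx":0,"wy":0,"wz":-0.0658},{"grip":100,"tx":0.016,"ty":-0.038,"tz":0.001,"wx":0,"wy":0,"wz":-0.0658},{"grip":100,"tx":0.016,"ty":-0.038,"tz":0.001,"wx":0,"wy":0,"wz":-0.0658},{"grip":100,"tx":0.016,"ty":-0.038,"tz":0.001,"wx":0,"wy":0,"wz":-0.0658},{"grip":100,"tx":0.016,"ty":-0.038,"tz":0.001,"wx":0,"wy":0,"wz":-0.0658},{"grip":100,"tx":0.016,"ty":-0.038,"tz":0.001,"wx":0,"wy":0,"wz":-0.0658},{"grip":100,"tx":0.016,"ty":-0.038,"tz":0.001,"wx":0,"wy":0,"wz":-0.0658},{"grip":100,"tx":0.016,"ty":-0.038,"tz":0.001,"wx":0,"wy":0,"wz":-0.0658},{"grip":100,"tx":0,"ty":0,"tz":0,"wx":0,"wy":0,"wz":0},{"grip":100,"tx":0,"ty":0,"tz":0,"wx":0,"wy":0,"wz":0}]'
cat >> h.py <<'E'
def ws(n,labels=('knife_grip','knife_tip','mat_c'),tab=True,sc=1.4,z=12):
    cm=cam('wrist');im=capture('wrist');save(n,im,sc)
    for l in labels:P(l,'wrist',2)
    if tab:
      for r in regions_of('tablet0_c','wrist')[:10]:
        v,u=np.nonzero(r['pixels']);print(round(r['score'],2),len(u),u.mean().round(),v.mean().round(),ray(cm,u.mean(),v.mean(),z)[:2].round(1),im[r['pixels']].mean(0).round())
    return cm,im
E
python3 - <<'E'
from h import *
ws('w1');s=sense();print(s['tool_pos'],s['orientation'],s['joint_positions'])
E
```

```text
t: 3.78
tool_pos: [520.3, -169.8, 251.1]
orientation: [-2.302, -2.137, 0.0]
contact_force: [0.1, -0.1, 0.1]
grip_width: 85.5
gripper_force: 0.0
knife_grip wrist 0.73 [ 491.7 -235.    19.3]
knife_grip wrist 0.68 [ 503.1 -113.7   17.5]
knife_tip wrist 0.83 [ 503.9 -116.4   15.2]
mat_c wrist 0.89 [ 492.5 -218.8    3.1]
0.68 1436 440.0 93.0 [687.6 -98.6] [83. 71. 63.]
[ 519.61827664 -166.3960545   251.3432826 ] [-2.29658615e+00 -2.14326476e+00 -1.93915300e-04] [-4.38682096e-01  3.13900143e-02  1.78059401e+00  2.22441984e-04
  1.32981570e+00 -3.69696633e-01]
```

View pics/w1.png

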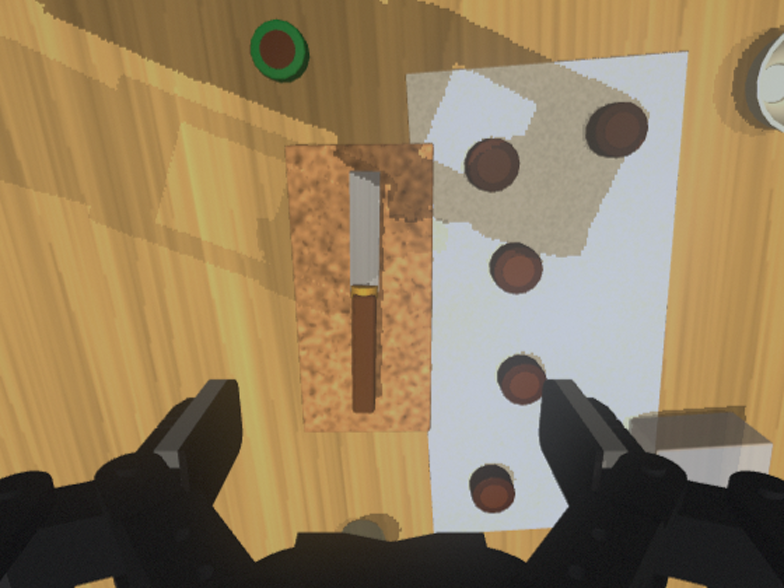

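The wrist picture shows five plain brown tablets on the paper at view pixels (617,130), (492,165), (516,268), (521,380), (492,488). A green-ringed look-alike at (278,50) is off the paper and not wanted. The knife runs from (363,411) to the tip at (365,172).

```bash
python3 - <<'E'
from h import *
cm=cam('wrist')
for u,v in [(617,130),(492,165),(516,268),(521,380),(492,488)]: print(ray(cm,u/1.4,v/1.4,14)[:2].round(1))
a=ray(cm,363/1.4,411/1.4,27);b=ray(cm,365/1.4,172/1.4,18);n=ray(cm,364/1.4,290/1.4,20);d=b-a
print(a,b,n,'yaw',np.arctan2(d[1],d[0]),np.hypot(*d[:2]))
print([ray(cm,u/1.4,v/1.4,5)[:2].round(1) for u,v in [(286,145),(433,145),(303,432),(431,431)]])
m=R.from_rotvec(sense()['orientation']).as_matrix();print(np.arctan2(m[1,1],m[0,1]),m[:,2])
import bench;print([k for k in dir(bench) if not k.startswith('__')]); print(globals().get('tcp_to_grasp'))
for l in('dial_tip','index_tip','mark_tip','dial_grip'):
  pass
im=capture('top');save('d0',im[225:305,180:265],7)
for l in('dial_tip','index_tip','mark_tip','dial_grip'):P(l,'top',3,.1)
E
```

```text
[686.6 -94.8]
[ 597.3 -112.9]
[ 614.7 -191.2]
[ 618.8 -286.2]
[ 593.7 -388.9]
[ 488.09497403 -298.4384862    27.        ] [ 504.90269539 -111.25238629   18.        ] [ 496.91145099 -198.96573167   20.        ] yaw 1.4812449776163819 187.93918031257894
[array([447.8, -88.5]), array([555.8, -96. ]), array([ 432.2, -327.4]), array([ 543.2, -334.1])]
-0.06903855647473846 [-9.57134635e-05  2.83513646e-04 -9.99999955e-01]
['PlanningError', 'camera_model', 'capture', 'hand_in', 'place_of', 'regions_of', 'sense', 'tcp_to_grasp']
18.700000000000003
dial_tip top 0.71 [436.7 195.1  57.7]
dial_tip top 0.58 [ 499.8 -216.9    4.4]
index_tip top 0.62 [433.2 195.6  60.9]
index_tip top 0.6 [448.5 204.   64.6]
mark_tip top 0.47 [ 494.2 -238.4   17.6]
dial_grip top 0.76 [472.5 154.5  99. ]
dial_grip top 0.49 [ 619.2 -196.8   12.8]
dial_grip top 0.39 [ 688.6 -102.3    8.4]
```

View pics/d0.png

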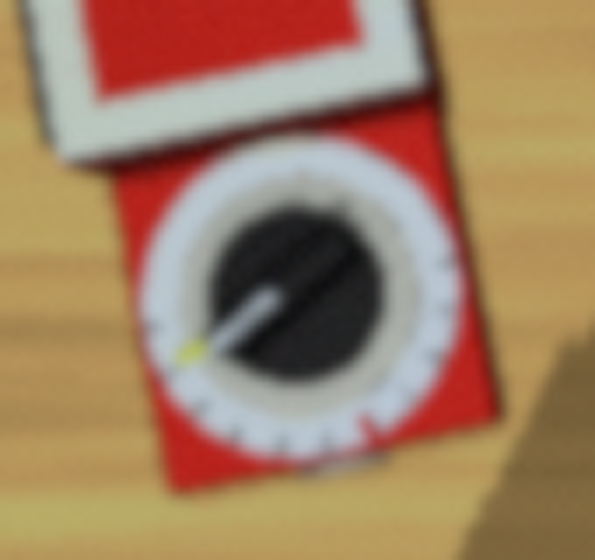

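```bash

python3 -m jog '[{"grip":100,"tx":-0.0032,"ty":-0.0079,"tz":-0.03,"wx":0,"wy":0,"wz":-0.002},{"grip":100,"tx":-0.0032,"ty":-0.0079,"tz":-0.03,"wx":0,"wy":0,"wz":-0.002},{"grip":100,"tx":-0.0032,"ty":-0.0079,"tz":-0.03,"wx":0,"wy":0,"wz":-0.002},{"grip":100,"tx":-0.0032,"ty":-0.0079,"tz":-0.03,"wx":0,"wy":0,"wz":-0.002},{"grip":100,"tx":-0.0032,"ty":-0.0079,"tz":-0.03,"wx":0,"wy":0,"wz":-0.002},{"grip":100,"tx":-0.0032,"ty":-0.0079,"tz":-0.03,"wx":0,"wy":0,"wz":-0.002},{"grip":100,"tx":-0.0032,"ty":-0.0079,"tz":-0.03,"wx":0,"wy":0,"wz":-0.002},{"grip":100,"tx":-0.0032,"ty":-0.0079,"tz":-0.03,"wx":0,"wy":0,"wz":-0.002},{"grip":100,"tx":0,"ty":0,"tz":-0.0043,"wx":0,"wy":0,"wz":0},{"grip":0,"tx":0,"ty":0,"tz":0,"wx":0,"wy":0,"wz":0},{"grip":0,"tx":0,"ty":0,"tz":0,"wx":0,"wy":0,"wz":0},{"grip":0,"tx":0,"ty":0,"tz":0,"wx":0,"wy":0,"wz":0},{"grip":0,"tx":0,"ty":0,"tz":0,"wx":0,"wy":0,"wz":0},{"grip":0,"tx":0,"ty":0,"tz":0,"wx":0,"wy":0,"wz":0},{"grip":0,"tx":0,"ty":0,"tz":0,"wx":0,"wy":0,"wz":0},{"grip":0,"tx":0,"ty":0,"tz":0,"wx":0,"wy":0,"wz":0},{"grip":0,"tx":0,"ty":0,"tz":0,"wx":0,"wy":0,"wz":0},{"grip":0,"tx":0,"ty":0,"tz":0,"wx":0,"wy":0,"wz":0}]' 100
python3 - <<'E'
from h import *
cm=cam('wrist');im=capture('wrist');save('w2',im,1.4)
for l in('knife_grip','knife_tip'):P(l,'wrist',2)
E
```

```text
t: 5.78
tool_pos: [496.2, -231.8, 9.1]
orientation: [2.313, 2.121, 0.002]
contact_force: [-1.3, 1.5, 6.3]
grip_width: 16.3
gripper_force: 99.3
knife_grip wrist 0.94 [ 494.8 -234.3   19.7]
```

View pics/w2.png

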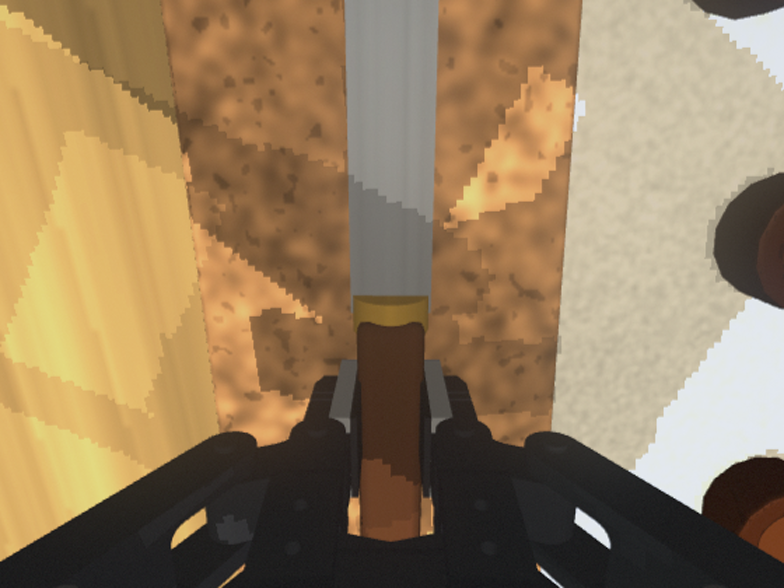

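```bash

python3 -m jog '[{"grip":0,"tx":0,"ty":0,"tz":0.03,"wx":0,"wy":0,"wz":0},{"grip":0,"tx":0,"ty":0,"tz":0.03,"wx":0,"wy":0,"wz":0},{"grip":0,"tx":0,"ty":0,"tz":0.03,"wx":0,"wy":0,"wz":0},{"grip":0,"tx":0,"ty":0,"tz":0.03,"wx":0,"wy":0,"wz":0},{"grip":0,"tx":0.018,"ty":0.025,"tz":-0.0029,"wx":0,"wy":0,"wz":0.0343},{"grip":0,"tx":0.018,"ty":0.025,"tz":-0.0029,"wx":0,"wy":0,"wz":0.0343},{"grip":0,"tx":0.018,"ty":0.025,"tz":-0.0029,"wx":0,"wy":0,"wz":0.0343},{"grip":0,"tx":0.018,"ty":0.025,"tz":-0.0029,"wx":0,"wy":0,"wz":0.0343},{"grip":0,"tx":0.018,"ty":0.025,"tz":-0.0029,"wx":0,"wy":0,"wz":0.0343},{"grip":0,"tx":0.018,"ty":0.025,"tz":-0.0029,"wx":0,"wy":0,"wz":0.0343},{"grip":0,"tx":0.018,"ty":0.025,"tz":-0.0029,"wx":0,"wy":0,"wz":0.0343},{"grip":0,"tx":0.018,"ty":0.025,"tz":-0.0029,"wx":0,"wy":0,"wz":0.0343},{"grip":0,"tx":0,"ty":0,"tz":0,"wx":0,"wy":0,"wz":0},{"grip":0,"tx":0,"ty":0,"tz":0,"wx":0,"wy":0,"wz":0},{"grip":0,"tx":0,"ty":0,"tz":0,"wx":0,"wy":0,"wz":0}]' 120
python3 - <<'E'
from h import *
cm=cam('wrist');im=capture('wrist');save('w3',im,1.4)
for l in('knife_grip','knife_tip','slot','lid_edge'):P(l,'wrist',1)
capture('scene')
for l in('knife_grip','knife_tip','slot','lid_edge'):P(l,'scene',1)
capture('top')
for l in('knife_grip','knife_tip','slot','lid_edge'):P(l,'top',1)
E
```

```text
t: 7.18
tool_pos: [637.7, -31.1, 103.5]
orientation: [-2.003, -2.419, 0.002]
contact_force: [0.2, -1.2, -1.7]
grip_width: 15.2
gripper_force: 117.7
knife_grip wrist 0.77 [636.1 -36.1 116.3]
knife_grip scene 0.84 [638.7 -34.7 111.3]
knife_tip scene 0.73 [613.6  86.1 113.1]
slot scene 0.81 [610.3 114.8 113.1]
lid_edge scene 0.96 [612.2 115.4 123.8]
knife_grip top 0.75 [636.8 -37.  115.5]
knife_tip top 0.52 [613.4  84.3 111.5]
slot top 0.69 [612.  119.  114.5]
```

View pics/w3.png

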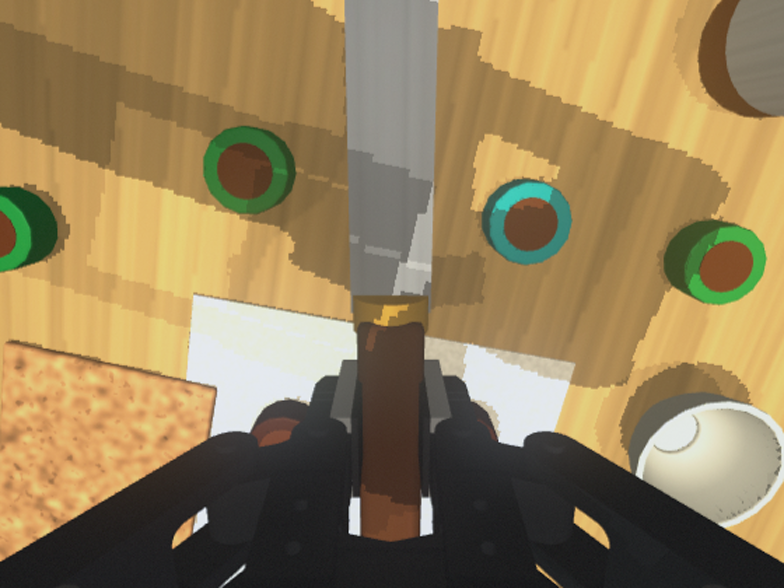

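The knife hasn't shifted in the grip and points at the slot. Inserting 75 mm along mill +y.

```bash

python3 -m jog '[{"grip":0,"tx":-0.0014,"ty":0.0074,"tz":0,"wx":0,"wy":0,"wz":0},{"grip":0,"tx":-0.0014,"ty":0.0074,"tz":0,"wx":0,"wy":0,"wz":0},{"grip":0,"tx":-0.0014,"ty":0.0074,"tz":0,"wx":0,"wy":0,"wz":0},{"grip":0,"tx":-0.0014,"ty":0.0074,"tz":0,"wx":0,"wy":0,"wz":0},{"grip":0,"tx":-0.0014,"ty":0.0074,"tz":0,"wx":0,"wy":0,"wz":0},{"grip":0,"tx":-0.0014,"ty":0.0074,"tz":0,"wx":0,"wy":0,"wz":0},{"grip":0,"tx":-0.0014,"ty":0.0074,"tz":0,"wx":0,"wy":0,"wz":0}]'
python3 -m jog '[{"grip":0,"tx":-0.0014,"ty":0.0074,"tz":0,"wx":0,"wy":0,"wz":0},{"grip":0,"tx":-0.0014,"ty":0.0074,"tz":0,"wx":0,"wy":0,"wz":0},{"grip":0,"tx":-0.0014,"ty":0.0074,"tz":0,"wx":0,"wy":0,"wz":0},{"grip":0,"tx":0,"ty":0,"tz":0,"wx":0,"wy":0,"wz":0}]'
python3 - <<'E'
from h import *
im=capture('scene');save('s1',im[160:290,260:440],4)
for l in('knife_grip','slot','lid_edge'):P(l,'scene',1)
E
```

```text
t: 8.52
tool_pos: [628.4, 21.8, 103.8]
orientation: [-2.003, -2.42, -0.0]
contact_force: [0.1, -0.1, -1.0]
grip_width: 15.4
gripper_force: 117.7
t: 8.85
tool_pos: [624.0, 44.6, 103.7]
orientation: [-2.002, -2.42, -0.0]
contact_force: [-0.5, -0.6, -0.8]
grip_width: 15.6
gripper_force: 117.7
knife_grip scene 0.75 [625.   43.8 109. ]
slot scene 0.61 [615.2 113.  111.6]
lid_edge scene 0.94 [611.6 115.  125.8]
```

View pics/s1.png

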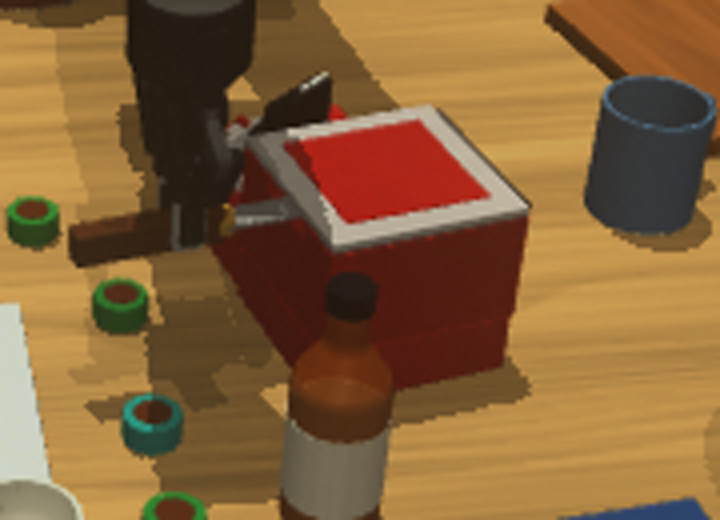

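The blade is in the slot with no side force. Raising the lid now.

```bash

python3 -m jog '[{"grip":0,"tx":0,"ty":0,"tz":0.01,"wx":0,"wy":0,"wz":0},{"grip":0,"tx":0,"ty":0,"tz":0.01,"wx":0,"wy":0,"wz":0},{"grip":0,"tx":0,"ty":0,"tz":0.01,"wx":0,"wy":0,"wz":0},{"grip":0,"tx":0,"ty":0,"tz":0.01,"wx":0,"wy":0,"wz":0},{"grip":0,"tx":0,"ty":0,"tz":0.01,"wx":0,"wy":0,"wz":0},{"grip":0,"tx":0,"ty":0,"tz":0.01,"wx":0,"wy":0,"wz":0},{"grip":0,"tx":0,"ty":0,"tz":0.01,"wx":0,"wy":0,"wz":0},{"grip":0,"tx":0,"ty":0,"tz":0.01,"wx":0,"wy":0,"wz":0},{"grip":0,"tx":0,"ty":0,"tz":0.01,"wx":0,"wy":0,"wz":0},{"grip":0,"tx":0,"ty":0,"tz":0,"wx":0,"wy":0,"wz":0}]'
python3 -m jog '[{"grip":0,"tx":-0.0021,"ty":0.011,"tz":0,"wx":0,"wy":0,"wz":0},{"grip":0,"tx":-0.0021,"ty":0.011,"tz":0,"wx":0,"wy":0,"wz":0},{"grip":0,"tx":-0.0021,"ty":0.011,"tz":0,"wx":0,"wy":0,"wz":0},{"grip":0,"tx":-0.0021,"ty":0.011,"tz":0,"wx":0,"wy":0,"wz":0},{"grip":0,"tx":-0.0021,"ty":0.011,"tz":0,"wx":0,"wy":0,"wz":0}]'
python3 - <<'E'
from h import *
im=capture('scene');save('s2',im[120:290,200:440],3)
for l in('knife_grip','knife_tip','lid_edge'):P(l,'scene',1)
E
```

```text
t: 9.88
tool_pos: [626.5, 42.7, 197.7]
orientation: [2.001, 2.416, 0.005]
contact_force: [0.8, -1.7, -0.7]
grip_width: 15.4
gripper_force: 117.9
t: 10.3
tool_pos: [613.1, 99.3, 193.1]
orientation: [-2.002, -2.42, 0.002]
contact_force: [0.7, -2.2, -1.4]
grip_width: 15.5
gripper_force: 117.9
knife_grip scene 0.62 [616.2  91.7 200. ]
knife_tip scene 0.9 [590.3 219.1 196.4]
lid_edge scene 0.88 [594.  202.2 245.8]
```

View pics/s2.png

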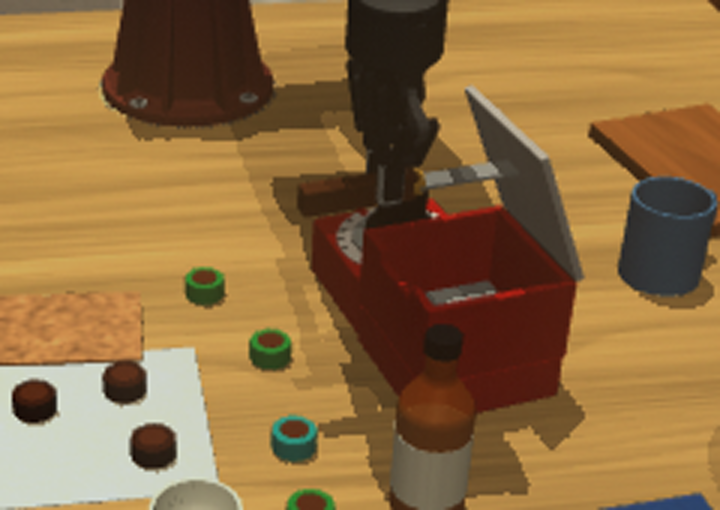

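The lid is at about 70° and the blade pushes it cleanly. I'll finish opening, back out and return the knife.

```bash

python3 -m jog '[{"grip":0,"tx":-0.0021,"ty":0.011,"tz":0,"wx":0,"wy":0,"wz":0},{"grip":0,"tx":-0.0021,"ty":0.011,"tz":0,"wx":0,"wy":0,"wz":0},{"grip":0,"tx":-0.0021,"ty":0.011,"tz":0,"wx":0,"wy":0,"wz":0},{"grip":0,"tx":-0.0021,"ty":0.011,"tz":0,"wx":0,"wy":0,"wz":0},{"grip":0,"tx":-0.0021,"ty":0.011,"tz":0,"wx":0,"wy":0,"wz":0},{"grip":0,"tx":-0.0021,"ty":0.011,"tz":0.002,"wx":0,"wy":0,"wz":0},{"grip":0,"tx":0,"ty":0,"tz":0,"wx":0,"wy":0,"wz":0},{"grip":0,"tx":0.0042,"ty":-0.022,"tz":0,"wx":0,"wy":0,"wz":0},{"grip":0,"tx":0.0042,"ty":-0.022,"tz":0,"wx":0,"wy":0,"wz":0},{"grip":0,"tx":0.0042,"ty":-0.022,"tz":0,"wx":0,"wy":0,"wz":0},{"grip":0,"tx":0.0042,"ty":-0.022,"tz":0,"wx":0,"wy":0,"wz":0},{"grip":0,"tx":0.0042,"ty":-0.022,"tz":0,"wx":0,"wy":0,"wz":0},{"grip":0,"tx":0.0042,"ty":-0.022,"tz":0,"wx":0,"wy":0,"wz":0},{"grip":0,"tx":0.0042,"ty":-0.022,"tz":0,"wx":0,"wy":0,"wz":0},{"grip":0,"tx":0.0042,"ty":-0.022,"tz":0,"wx":0,"wy":0,"wz":0},{"grip":0,"tx":0,"ty":0,"tz":0,"wx":0,"wy":0,"wz":0}]'
python3 - <<'E'
from h import *
capture('scene')
for l in('knife_grip','knife_tip','lid_edge'):P(l,'scene',1)
capture('top')
for l in('knife_grip','knife_tip','lid_edge'):P(l,'top',1)
E
```

```text
t: 11.83
tool_pos: [635.7, -14.4, 195.8]
orientation: [2.007, 2.416, -0.0]
contact_force: [-0.1, 0.1, -0.6]
grip_width: 15.1
gripper_force: 118.2
knife_grip scene 0.6 [640.6 -18.6 203.1]
knife_tip scene 0.58 [615.1 104.5 204.9]
lid_edge scene 0.82 [576.1 296.8 245.7]
knife_grip top 0.69 [636.6 -16.2 206.7]
knife_tip top 0.53 [ 473.2 -450.6   -2.6]
lid_edge top 0.96 [576.8 293.4 249. ]
```

```bash

python3 -m jog '[{"grip":0,"tx":-0.0176,"ty":-0.0273,"tz":-0.005,"wx":0,"wy":0,"wz":-0.0343},{"grip":0,"tx":-0.0176,"ty":-0.0273,"tz":-0.005,"wx":0,"wy":0,"wz":-0.0343},{"grip":0,"tx":-0.0176,"ty":-0.0273,"tz":-0.005,"wx":0,"wy":0,"wz":-0.0343},{"grip":0,"tx":-0.0176,"ty":-0.0273,"tz":-0.005,"wx":0,"wy":0,"wz":-0.0343},{"grip":0,"tx":-0.0176,"ty":-0.0273,"tz":-0.005,"wx":0,"wy":0,"wz":-0.0343},{"grip":0,"tx":-0.0176,"ty":-0.0273,"tz":-0.005,"wx":0,"wy":0,"wz":-0.0343},{"grip":0,"tx":-0.0176,"ty":-0.0273,"tz":-0.005,"wx":0,"wy":0,"wz":-0.0343},{"grip":0,"tx":-0.0176,"ty":-0.0273,"tz":-0.005,"wx":0,"wy":0,"wz":-0.0343},{"grip":0,"tx":0,"ty":0,"tz":-0.035,"wx":0,"wy":0,"wz":0},{"grip":0,"tx":0,"ty":0,"tz":-0.035,"wx":0,"wy":0,"wz":0},{"grip":0,"tx":0,"ty":0,"tz":-0.035,"wx":0,"wy":0,"wz":0},{"grip":0,"tx":0,"ty":0,"tz":-0.03,"wx":0,"wy":0,"wz":0},{"grip":0,"tx":0,"ty":0,"tz":-0.004,"wx":0,"wy":0,"wz":0},{"grip":0,"tx":0,"ty":0,"tz":-0.004,"wx":0,"wy":0,"wz":0},{"grip":0,"tx":0,"ty":0,"tz":-0.004,"wx":0,"wy":0,"wz":0}]'
python3 -m jog '[{"grip":100,"tx":0,"ty":0,"tz":0,"wx":0,"wy":0,"wz":0},{"grip":100,"tx":0,"ty":0,"tz":0,"wx":0,"wy":0,"wz":0},{"grip":100,"tx":0,"ty":0,"tz":0,"wx":0,"wy":0,"wz":0},{"grip":100,"tx":0,"ty":0,"tz":0,"wx":0,"wy":0,"wz":0},{"grip":100,"tx":0.005,"ty":0,"tz":0.04,"wx":0,"wy":0,"wz":0},{"grip":100,"tx":0.015,"ty":0.01,"tz":0.035,"wx":0,"wy":0,"wz":0},{"grip":100,"tx":0.015,"ty":0.01,"tz":0.035,"wx":0,"wy":0,"wz":0},{"grip":100,"tx":0.015,"ty":0.01,"tz":0.035,"wx":0,"wy":0,"wz":0},{"grip":100,"tx":0.015,"ty":0.01,"tz":0.035,"wx":0,"wy":0,"wz":0},{"grip":100,"tx":0.015,"ty":0.01,"tz":0.035,"wx":0,"wy":0,"wz":0},{"grip":100,"tx":0.015,"ty":0.01,"tz":0.035,"wx":0,"wy":0,"wz":0},{"grip":100,"tx":0.015,"ty":0.01,"tz":0,"wx":0,"wy":0,"wz":0},{"grip":100,"tx":0,"ty":0,"tz":0,"wx":0,"wy":0,"wz":0},{"grip":100,"tx":0,"ty":0,"tz":0,"wx":0,"wy":0,"wz":0}]' 40
cat >> h.py <<'E'
def tabs():
    out=[]
    for c in('top','wrist'):
        cm=cam(c);im=capture(c).astype(int)
        # dark brown blobs lying on the (white/grey) paper
        m=((im.sum(2)<330)&(im[:,:,0]>=im[:,:,1])&(im[:,:,0]-im[:,:,2]<75)).astype(np.uint8)
        n,L,st,ce=cv2.connectedComponentsWithStats(m)
        for i in range(1,n):
            p=ray(cm,*ce[i],13)
            w,h,a=st[i][2:5];px=cm[0][0,0]*38/np.linalg.norm(cm[2]-p)
            if .6*px<max(w,h)<1.7*px and 540<p[0]<800 and -460<p[1]<-40: print(c,ce[i].round(),p[:2].round(1),w,h,a,round(px,1))
E
python3 - <<'E'
from h import *
tabs();ws('w4')
E
```

```text
t: 13.48
tool_pos: [495.5, -230.9, 10.0]
orientation: [2.314, 2.122, 0.001]
contact_force: [0.4, -0.3, -0.4]
grip_width: 15.4
gripper_force: 118.3
t: 14.65
tool_pos: [604.5, -160.0, 259.8]
orientation: [2.313, 2.124, 0.0]
contact_force: [-0.3, 0.7, -0.5]
grip_width: 85.6
gripper_force: 0.0
top [313. 191.] [ 687.3 -101.4] 12 13 126 12.9
top [357. 204.] [ 647.7 -229.8] 8 6 22 12.8
top [379. 213.] [ 619.1 -292.1] 13 13 121 12.7
wrist [356. 107.] [687.7 -98.6] 39 39 1194 34.7
wrist [270. 133.] [ 597.6 -116.2] 36 38 1053 35.3
wrist [293. 203.] [ 615.1 -194.7] 34 36 961 34.2
wrist [302. 280.] [ 619.6 -289.6] 32 35 885 31.5
wrist [287. 355.] [ 593.3 -393.3] 30 34 828 27.9
wrist [316. 384.] [ 626.3 -441. ] 21 10 55 26.2
knife_grip wrist 0.68 [ 493.3 -232.3   18.9]
mat_c wrist 0.96 [ 491.3 -217.8    3.2]
0.61 1165 357.0 107.0 [688.2 -98.4] [91. 73. 63.]
```

View pics/w4.png

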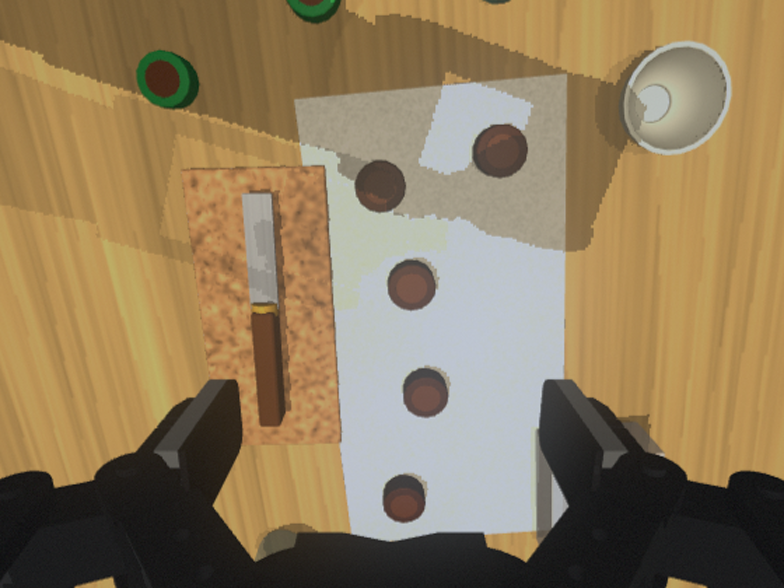

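The knife lies back on the mat (view pixel ~(265,310)) and all five tablets are clear. Picking tablet A at (687.5,-99.5).

```bash

python3 -m jog '[{"grip":100,"tx":0.0139,"ty":0.0102,"tz":-0.033,"wx":0,"wy":0,"wz":0},{"grip":100,"tx":0.0139,"ty":0.0102,"tz":-0.033,"wx":0,"wy":0,"wz":0},{"grip":100,"tx":0.0139,"ty":0.0102,"tz":-0.033,"wx":0,"wy":0,"wz":0},{"grip":100,"tx":0.0139,"ty":0.0102,"tz":-0.033,"wx":0,"wy":0,"wz":0},{"grip":100,"tx":0.0139,"ty":0.0102,"tz":-0.033,"wx":0,"wy":0,"wz":0},{"grip":100,"tx":0.0139,"ty":0.0102,"tz":-0.033,"wx":0,"wy":0,"wz":0},{"grip":100,"tx":0,"ty":0,"tz":-0.025,"wx":0,"wy":0,"wz":0},{"grip":100,"tx":0,"ty":0,"tz":-0.025,"wx":0,"wy":0,"wz":0},{"grip":100,"tx":0,"ty":0,"tz":-0.0088,"wx":0,"wy":0,"wz":0},{"grip":0,"tx":0,"ty":0,"tz":0,"wx":0,"wy":0,"wz":0},{"grip":0,"tx":0,"ty":0,"tz":0,"wx":0,"wy":0,"wz":0},{"grip":0,"tx":0,"ty":0,"tz":0,"wx":0,"wy":0,"wz":0},{"grip":0,"tx":0,"ty":0,"tz":0,"wx":0,"wy":0,"wz":0},{"grip":0,"tx":0,"ty":0,"tz":0,"wx":0,"wy":0,"wz":0},{"grip":0,"tx":0,"ty":0,"tz":0,"wx":0,"wy":0,"wz":0},{"grip":0,"tx":0,"ty":0,"tz":0.037,"wx":0,"wy":0,"wz":0},{"grip":0,"tx":0,"ty":0,"tz":0.037,"wx":0,"wy":0,"wz":0},{"grip":0,"tx":0,"ty":0,"tz":0.037,"wx":0,"wy":0,"wz":0},{"grip":0,"tx":0,"ty":0,"tz":0.037,"wx":0,"wy":0,"wz":0}]' 40
```

```text
t: 16.58
tool_pos: [687.0, -99.1, 151.6]
orientation: [-2.316, -2.122, 0.0]
contact_force: [1.2, -0.1, -1.0]
grip_width: 36.3
gripper_force: 40.2
```

```bash

python3 -m jog '[{"grip":0,"tx":-0.0118,"ty":0.0381,"tz":0,"wx":0,"wy":0,"wz":0.0338},{"grip":0,"tx":-0.0118,"ty":0.0381,"tz":0,"wx":0,"wy":0,"wz":0.0338},{"grip":0,"tx":-0.0118,"ty":0.0381,"tz":0,"wx":0,"wy":0,"wz":0.0338},{"grip":0,"tx":-0.0118,"ty":0.0381,"tz":0,"wx":0,"wy":0,"wz":0.0338},{"grip":0,"tx":-0.0118,"ty":0.0381,"tz":0,"wx":0,"wy":0,"wz":0.0338},{"grip":0,"tx":-0.0118,"ty":0.0381,"tz":0,"wx":0,"wy":0,"wz":0.0338},{"grip":0,"tx":-0.0118,"ty":0.0381,"tz":0,"wx":0,"wy":0,"wz":0.0338},{"grip":0,"tx":-0.0118,"ty":0.0381,"tz":0,"wx":0,"wy":0,"wz":0.0338},{"grip":0,"tx":0,"ty":0,"tz":-0.025,"wx":0,"wy":0,"wz":0},{"grip":0,"tx":0,"ty":0,"tz":-0.025,"wx":0,"wy":0,"wz":0},{"grip":60,"tx":0,"ty":0,"tz":0,"wx":0,"wy":0,"wz":0},{"grip":60,"tx":0,"ty":0,"tz":0,"wx":0,"wy":0,"wz":0},{"grip":60,"tx":0,"ty":0,"tz":0,"wx":0,"wy":0,"wz":0},{"grip":60,"tx":0,"ty":0,"tz":0.025,"wx":0,"wy":0,"wz":0},{"grip":60,"tx":0,"ty":0,"tz":0.025,"wx":0,"wy":0,"wz":0}]'
python3 - <<'E'
from h import *
cm,im=ws('w5',(),True,z=55)
tabs()
E
```

```text
t: 17.83
tool_pos: [592.8, 204.6, 150.6]
orientation: [-2.01, -2.413, 0.002]
contact_force: [-0.3, 0.4, 0.4]
grip_width: 50.9
gripper_force: 0.0
0.59 2562 260.0 214.0 [580.2 201.8] [89. 62. 52.]
top [428. 179.] [ 718.5 -444.3] 11 3 24 12.0
top [379. 213.] [ 619.3 -292.4] 13 13 127 12.7
top [346. 215.] [ 614.5 -196.3] 13 13 124 12.9
top [319. 221.] [ 597.4 -118.1] 12 12 118 13.1
top [416. 221.] [ 592.6 -396.5] 14 12 130 12.4
```

View pics/w5.png

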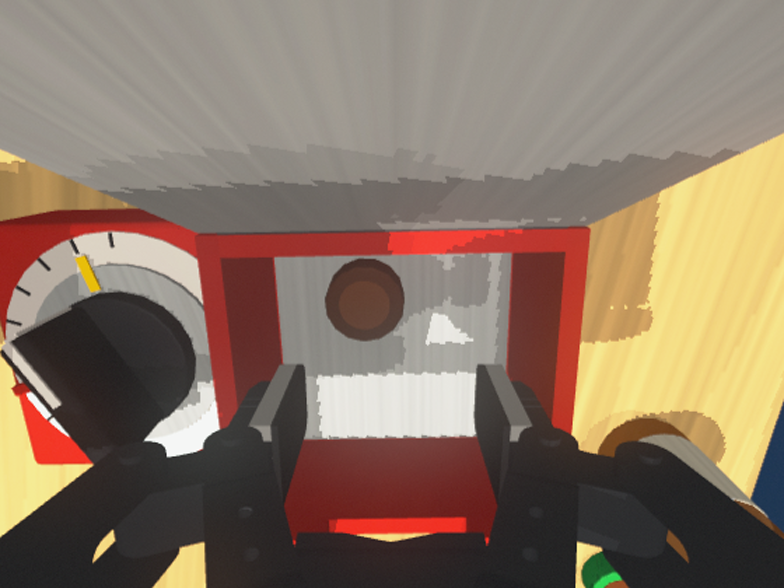

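The first tablet lies in the hopper at view pixel (365,300). Next is B at (597.5,-117).

```bash

python3 -m jog '[{"grip":60,"tx":0.0005,"ty":-0.0403,"tz":0,"wx":0,"wy":0,"wz":-0.0338},{"grip":100,"tx":0.0005,"ty":-0.0403,"tz":0,"wx":0,"wy":0,"wz":-0.0338},{"grip":100,"tx":0.0005,"ty":-0.0403,"tz":0,"wx":0,"wy":0,"wz":-0.0338},{"grip":100,"tx":0.0005,"ty":-0.0403,"tz":0,"wx":0,"wy":0,"wz":-0.0338},{"grip":100,"tx":0.0005,"ty":-0.0403,"tz":0,"wx":0,"wy":0,"wz":-0.0338},{"grip":100,"tx":0.0005,"ty":-0.0403,"tz":0,"wx":0,"wy":0,"wz":-0.0338},{"grip":100,"tx":0.0005,"ty":-0.0403,"tz":0,"wx":0,"wy":0,"wz":-0.0338},{"grip":100,"tx":0.0005,"ty":-0.0403,"tz":0,"wx":0,"wy":0,"wz":-0.0338},{"grip":100,"tx":0,"ty":0,"tz":-0.037,"wx":0,"wy":0,"wz":0},{"grip":100,"tx":0,"ty":0,"tz":-0.037,"wx":0,"wy":0,"wz":0},{"grip":100,"tx":0,"ty":0,"tz":-0.037,"wx":0,"wy":0,"wz":0},{"grip":100,"tx":0,"ty":0,"tz":-0.028,"wx":0,"wy":0,"wz":0},{"grip":100,"tx":0,"ty":0,"tz":-0.009,"wx":0,"wy":0,"wz":0},{"grip":0,"tx":0,"ty":0,"tz":0,"wx":0,"wy":0,"wz":0},{"grip":0,"tx":0,"ty":0,"tz":0,"wx":0,"wy":0,"wz":0},{"grip":0,"tx":0,"ty":0,"tz":0,"wx":0,"wy":0,"wz":0},{"grip":0,"tx":0,"ty":0,"tz":0,"wx":0,"wy":0,"wz":0},{"grip":0,"tx":0,"ty":0,"tz":0,"wx":0,"wy":0,"wz":0},{"grip":0,"tx":0,"ty":0,"tz":0,"wx":0,"wy":0,"wz":0}]'

```

```text
t: 19.62
tool_pos: [599.9, -117.6, 5.1]
orientation: [2.312, 2.12, 0.005]
contact_force: [0.1, -0.2, 7.0]
grip_width: 36.1
gripper_force: 40.6
```

```bash

python3 -m jog '[{"grip":0,"tx":0,"ty":0,"tz":0.037,"wx":0,"wy":0,"wz":0},{"grip":0,"tx":0,"ty":0,"tz":0.037,"wx":0,"wy":0,"wz":0},{"grip":0,"tx":0,"ty":0,"tz":0.037,"wx":0,"wy":0,"wz":0},{"grip":0,"tx":0,"ty":0,"tz":0.037,"wx":0,"wy":0,"wz":0},{"grip":0,"tx":0.001,"ty":0.0381,"tz":0,"wx":0,"wy":0,"wz":0.0386},{"grip":0,"tx":0.001,"ty":0.0381,"tz":0,"wx":0,"wy":0,"wz":0.0386},{"grip":0,"tx":0.001,"ty":0.0381,"tz":0,"wx":0,"wy":0,"wz":0.0386},{"grip":0,"tx":0.001,"ty":0.0381,"tz":0,"wx":0,"wy":0,"wz":0.0386},{"grip":0,"tx":0.001,"ty":0.0381,"tz":0,"wx":0,"wy":0,"wz":0.0386},{"grip":0,"tx":0.001,"ty":0.0381,"tz":0,"wx":0,"wy":0,"wz":0.0386},{"grip":0,"tx":0.001,"ty":0.0381,"tz":0,"wx":0,"wy":0,"wz":0.0386},{"grip":0,"tx":0,"ty":0,"tz":-0.025,"wx":0,"wy":0,"wz":0},{"grip":0,"tx":0,"ty":0,"tz":-0.025,"wx":0,"wy":0,"wz":0},{"grip":60,"tx":0,"ty":0,"tz":0,"wx":0,"wy":0,"wz":0},{"grip":60,"tx":0,"ty":0,"tz":0,"wx":0,"wy":0,"wz":0},{"grip":60,"tx":0,"ty":0,"tz":0,"wx":0,"wy":0,"wz":0},{"grip":60,"tx":0,"ty":0,"tz":0.025,"wx":0,"wy":0,"wz":0},{"grip":60,"tx":0,"ty":0,"tz":0.025,"wx":0,"wy":0,"wz":0}]'
python3 - <<'E'
from h import *
tabs()
E
```

```text
t: 21.12
tool_pos: [603.6, 149.0, 150.7]
orientation: [-2.01, -2.413, 0.002]
contact_force: [0.3, -0.1, 0.2]
grip_width: 51.2
gripper_force: 0.0
top [294. 161.] [781.6 -49.9] 8 7 17 12.7
top [379. 213.] [ 619.6 -292.2] 13 13 128 12.7
top [346. 215.] [ 614.5 -196.3] 13 13 124 12.9
top [416. 221.] [ 592.6 -396.4] 14 12 131 12.4
```

```bash

python3 -m jog '[{"grip":60,"tx":0.0011,"ty":-0.0383,"tz":0,"wx":0,"wy":0,"wz":-0.03},{"grip":100,"tx":0.0011,"ty":-0.0383,"tz":0,"wx":0,"wy":0,"wz":-0.03},{"grip":100,"tx":0.0011,"ty":-0.0383,"tz":0,"wx":0,"wy":0,"wz":-0.03},{"grip":100,"tx":0.0011,"ty":-0.0383,"tz":0,"wx":0,"wy":0,"wz":-0.03},{"grip":100,"tx":0.0011,"ty":-0.0383,"tz":0,"wx":0,"wy":0,"wz":-0.03},{"grip":100,"tx":0.0011,"ty":-0.0383,"tz":0,"wx":0,"wy":0,"wz":-0.03},{"grip":100,"tx":0.0011,"ty":-0.0383,"tz":0,"wx":0,"wy":0,"wz":-0.03},{"grip":100,"tx":0.0011,"ty":-0.0383,"tz":0,"wx":0,"wy":0,"wz":-0.03},{"grip":100,"tx":0.0011,"ty":-0.0383,"tz":0,"wx":0,"wy":0,"wz":-0.03},{"grip":100,"tx":0,"ty":0,"tz":-0.037,"wx":0,"wy":0,"wz":0},{"grip":100,"tx":0,"ty":0,"tz":-0.037,"wx":0,"wy":0,"wz":0},{"grip":100,"tx":0,"ty":0,"tz":-0.037,"wx":0,"wy":0,"wz":0},{"grip":100,"tx":0,"ty":0,"tz":-0.028,"wx":0,"wy":0,"wz":0},{"grip":100,"tx":0,"ty":0,"tz":-0.009,"wx":0,"wy":0,"wz":0},{"grip":0,"tx":0,"ty":0,"tz":0,"wx":0,"wy":0,"wz":0},{"grip":0,"tx":0,"ty":0,"tz":0,"wx":0,"wy":0,"wz":0},{"grip":0,"tx":0,"ty":0,"tz":0,"wx":0,"wy":0,"wz":0},{"grip":0,"tx":0,"ty":0,"tz":0,"wx":0,"wy":0,"wz":0},{"grip":0,"tx":0,"ty":0,"tz":0,"wx":0,"wy":0,"wz":0},{"grip":0,"tx":0,"ty":0,"tz":0,"wx":0,"wy":0,"wz":0}]'

```

```text
t: 22.88
tool_pos: [616.9, -196.0, 5.7]
orientation: [2.311, 2.119, 0.004]
contact_force: [-0.0, -0.5, 6.9]
grip_width: 36.4
gripper_force: 40.6
```

```bash

python3 -m jog '[{"grip":0,"tx":0,"ty":0,"tz":0.037,"wx":0,"wy":0,"wz":0},{"grip":0,"tx":0,"ty":0,"tz":0.037,"wx":0,"wy":0,"wz":0},{"grip":0,"tx":0,"ty":0,"tz":0.037,"wx":0,"wy":0,"wz":0},{"grip":0,"tx":0,"ty":0,"tz":0.037,"wx":0,"wy":0,"wz":0},{"grip":0,"tx":-0.0017,"ty":0.0413,"tz":0,"wx":0,"wy":0,"wz":0.03},{"grip":0,"tx":-0.0017,"ty":0.0413,"tz":0,"wx":0,"wy":0,"wz":0.03},{"grip":0,"tx":-0.0017,"ty":0.0413,"tz":0,"wx":0,"wy":0,"wz":0.03},{"grip":0,"tx":-0.0017,"ty":0.0413,"tz":0,"wx":0,"wy":0,"wz":0.03},{"grip":0,"tx":-0.0017,"ty":0.0413,"tz":0,"wx":0,"wy":0,"wz":0.03},{"grip":0,"tx":-0.0017,"ty":0.0413,"tz":0,"wx":0,"wy":0,"wz":0.03},{"grip":0,"tx":-0.0017,"ty":0.0413,"tz":0,"wx":0,"wy":0,"wz":0.03},{"grip":0,"tx":-0.0017,"ty":0.0413,"tz":0,"wx":0,"wy":0,"wz":0.03},{"grip":0,"tx":-0.0017,"ty":0.0413,"tz":0,"wx":0,"wy":0,"wz":0.03},{"grip":0,"tx":0,"ty":0,"tz":-0.022,"wx":0,"wy":0,"wz":0},{"grip":0,"tx":0,"ty":0,"tz":-0.022,"wx":0,"wy":0,"wz":0},{"grip":60,"tx":0,"ty":0,"tz":0,"wx":0,"wy":0,"wz":0},{"grip":60,"tx":0,"ty":0,"tz":0,"wx":0,"wy":0,"wz":0},{"grip":60,"tx":0,"ty":0,"tz":0,"wx":0,"wy":0,"wz":0},{"grip":60,"tx":0,"ty":0,"tz":0.022,"wx":0,"wy":0,"wz":0},{"grip":60,"tx":0,"ty":0,"tz":0.022,"wx":0,"wy":0,"wz":0}]'
python3 - <<'E'
from h import *
tabs()
E
```

```text
t: 24.55
tool_pos: [598.4, 175.9, 150.7]
orientation: [-2.01, -2.413, 0.002]
contact_force: [0.0, 0.0, -0.4]
grip_width: 51.1
gripper_force: 0.0
top [294. 161.] [781.6 -49.9] 8 7 17 12.7
top [424. 179.] [ 718.8 -433.1] 20 3 41 12.0
top [379. 213.] [ 619.4 -292.3] 13 13 128 12.7
top [416. 221.] [ 592.6 -396.8] 14 12 128 12.4
```

```bash

python3 -m jog '[{"grip":60,"tx":0.0017,"ty":-0.039,"tz":0,"wx":0,"wy":0,"wz":-0.0225},{"grip":100,"tx":0.0017,"ty":-0.039,"tz":0,"wx":0,"wy":0,"wz":-0.0225},{"grip":100,"tx":0.0017,"ty":-0.039,"tz":0,"wx":0,"wy":0,"wz":-0.0225},{"grip":100,"tx":0.0017,"ty":-0.039,"tz":0,"wx":0,"wy":0,"wz":-0.0225},{"grip":100,"tx":0.0017,"ty":-0.039,"tz":0,"wx":0,"wy":0,"wz":-0.0225},{"grip":100,"tx":0.0017,"ty":-0.039,"tz":0,"wx":0,"wy":0,"wz":-0.0225},{"grip":100,"tx":0.0017,"ty":-0.039,"tz":0,"wx":0,"wy":0,"wz":-0.0225},{"grip":100,"tx":0.0017,"ty":-0.039,"tz":0,"wx":0,"wy":0,"wz":-0.0225},{"grip":100,"tx":0.0017,"ty":-0.039,"tz":0,"wx":0,"wy":0,"wz":-0.0225},{"grip":100,"tx":0.0017,"ty":-0.039,"tz":0,"wx":0,"wy":0,"wz":-0.0225},{"grip":100,"tx":0.0017,"ty":-0.039,"tz":0,"wx":0,"wy":0,"wz":-0.0225},{"grip":100,"tx":0.0017,"ty":-0.039,"tz":0,"wx":0,"wy":0,"wz":-0.0225},{"grip":100,"tx":0,"ty":0,"tz":-0.037,"wx":0,"wy":0,"wz":0},{"grip":100,"tx":0,"ty":0,"tz":-0.037,"wx":0,"wy":0,"wz":0},{"grip":100,"tx":0,"ty":0,"tz":-0.037,"wx":0,"wy":0,"wz":0},{"grip":100,"tx":0,"ty":0,"tz":-0.028,"wx":0,"wy":0,"wz":0},{"grip":100,"tx":0,"ty":0,"tz":-0.009,"wx":0,"wy":0,"wz":0},{"grip":0,"tx":0,"ty":0,"tz":0,"wx":0,"wy":0,"wz":0},{"grip":0,"tx":0,"ty":0,"tz":0,"wx":0,"wy":0,"wz":0},{"grip":0,"tx":0,"ty":0,"tz":0,"wx":0,"wy":0,"wz":0}]'
python3 -m jog '[{"grip":0,"tx":0,"ty":0,"tz":0,"wx":0,"wy":0,"wz":0},{"grip":0,"tx":0,"ty":0,"tz":0,"wx":0,"wy":0,"wz":0},{"grip":0,"tx":0,"ty":0,"tz":0,"wx":0,"wy":0,"wz":0},{"grip":0,"tx":0,"ty":0,"tz":0.037,"wx":0,"wy":0,"wz":0},{"grip":0,"tx":0,"ty":0,"tz":0.037,"wx":0,"wy":0,"wz":0},{"grip":0,"tx":0,"ty":0,"tz":0.037,"wx":0,"wy":0,"wz":0},{"grip":0,"tx":0,"ty":0,"tz":0.037,"wx":0,"wy":0,"wz":0}]'

```

```text
t: 26.32
tool_pos: [621.5, -292.7, 5.3]
orientation: [2.312, 2.119, 0.003]
contact_force: [1.1, -0.5, -0.0]
grip_width: 51.6
gripper_force: 0.0
t: 26.9
tool_pos: [619.0, -290.9, 152.2]
orientation: [2.315, 2.123, 0.0]
contact_force: [1.0, -1.0, -0.9]
grip_width: 36.3
gripper_force: 40.2
```

```bash

python3 -m jog '[{"grip":0,"tx":-0.0005,"ty":0.0382,"tz":0,"wx":0,"wy":0,"wz":0.0225},{"grip":0,"tx":-0.0005,"ty":0.0382,"tz":0,"wx":0,"wy":0,"wz":0.0225},{"grip":0,"tx":-0.0005,"ty":0.0382,"tz":0,"wx":0,"wy":0,"wz":0.0225},{"grip":0,"tx":-0.0005,"ty":0.0382,"tz":0,"wx":0,"wy":0,"wz":0.0225},{"grip":0,"tx":-0.0005,"ty":0.0382,"tz":0,"wx":0,"wy":0,"wz":0.0225},{"grip":0,"tx":-0.0005,"ty":0.0382,"tz":0,"wx":0,"wy":0,"wz":0.0225},{"grip":0,"tx":-0.0005,"ty":0.0382,"tz":0,"wx":0,"wy":0,"wz":0.0225},{"grip":0,"tx":-0.0005,"ty":0.0382,"tz":0,"wx":0,"wy":0,"wz":0.0225},{"grip":0,"tx":-0.0005,"ty":0.0382,"tz":0,"wx":0,"wy":0,"wz":0.0225},{"grip":0,"tx":-0.0005,"ty":0.0382,"tz":0,"wx":0,"wy":0,"wz":0.0225},{"grip":0,"tx":-0.0005,"ty":0.0382,"tz":0,"wx":0,"wy":0,"wz":0.0225},{"grip":0,"tx":-0.0005,"ty":0.0382,"tz":0,"wx":0,"wy":0,"wz":0.0225},{"grip":0,"tx":0,"ty":0,"tz":-0.018,"wx":0,"wy":0,"wz":0},{"grip":0,"tx":0,"ty":0,"tz":-0.018,"wx":0,"wy":0,"wz":0},{"grip":60,"tx":0,"ty":0,"tz":0,"wx":0,"wy":0,"wz":0},{"grip":60,"tx":0,"ty":0,"tz":0,"wx":0,"wy":0,"wz":0},{"grip":60,"tx":0,"ty":0,"tz":0,"wx":0,"wy":0,"wz":0},{"grip":60,"tx":0,"ty":0,"tz":0.018,"wx":0,"wy":0,"wz":0},{"grip":60,"tx":0,"ty":0,"tz":0.018,"wx":0,"wy":0,"wz":0}]'
python3 - <<'E'
from h import *
tabs()
E
```

```text
t: 28.48
tool_pos: [612.9, 166.4, 150.6]
orientation: [-2.01, -2.414, 0.001]
contact_force: [1.5, 0.1, 0.5]
grip_width: 51.3
gripper_force: 0.0
top [294. 160.] [782.  -49.7] 8 7 16 12.7
top [416. 221.] [ 592.6 -396.7] 14 12 129 12.4
```

```bash

python3 -m jog '[{"grip":60,"tx":-0.0015,"ty":-0.0402,"tz":0,"wx":0,"wy":0,"wz":-0.0193},{"grip":100,"tx":-0.0015,"ty":-0.0402,"tz":0,"wx":0,"wy":0,"wz":-0.0193},{"grip":100,"tx":-0.0015,"ty":-0.0402,"tz":0,"wx":0,"wy":0,"wz":-0.0193},{"grip":100,"tx":-0.0015,"ty":-0.0402,"tz":0,"wx":0,"wy":0,"wz":-0.0193},{"grip":100,"tx":-0.0015,"ty":-0.0402,"tz":0,"wx":0,"wy":0,"wz":-0.0193},{"grip":100,"tx":-0.0015,"ty":-0.0402,"tz":0,"wx":0,"wy":0,"wz":-0.0193},{"grip":100,"tx":-0.0015,"ty":-0.0402,"tz":0,"wx":0,"wy":0,"wz":-0.0193},{"grip":100,"tx":-0.0015,"ty":-0.0402,"tz":0,"wx":0,"wy":0,"wz":-0.0193},{"grip":100,"tx":-0.0015,"ty":-0.0402,"tz":0,"wx":0,"wy":0,"wz":-0.0193},{"grip":100,"tx":-0.0015,"ty":-0.0402,"tz":0,"wx":0,"wy":0,"wz":-0.0193},{"grip":100,"tx":-0.0015,"ty":-0.0402,"tz":0,"wx":0,"wy":0,"wz":-0.0193},{"grip":100,"tx":-0.0015,"ty":-0.0402,"tz":0,"wx":0,"wy":0,"wz":-0.0193},{"grip":100,"tx":-0.0015,"ty":-0.0402,"tz":0,"wx":0,"wy":0,"wz":-0.0193},{"grip":100,"tx":-0.0015,"ty":-0.0402,"tz":0,"wx":0,"wy":0,"wz":-0.0193},{"grip":100,"tx":0,"ty":0,"tz":-0.037,"wx":0,"wy":0,"wz":0},{"grip":100,"tx":0,"ty":0,"tz":-0.037,"wx":0,"wy":0,"wz":0},{"grip":100,"tx":0,"ty":0,"tz":-0.037,"wx":0,"wy":0,"wz":0},{"grip":100,"tx":0,"ty":0,"tz":-0.028,"wx":0,"wy":0,"wz":0},{"grip":100,"tx":0,"ty":0,"tz":-0.009,"wx":0,"wy":0,"wz":0},{"grip":100,"tx":0,"ty":0,"tz":0,"wx":0,"wy":0,"wz":0}]'
python3 -m jog '[{"grip":0,"tx":0,"ty":0,"tz":0,"wx":0,"wy":0,"wz":0},{"grip":0,"tx":0,"ty":0,"tz":0,"wx":0,"wy":0,"wz":0},{"grip":0,"tx":0,"ty":0,"tz":0,"wx":0,"wy":0,"wz":0},{"grip":0,"tx":0,"ty":0,"tz":0,"wx":0,"wy":0,"wz":0},{"grip":0,"tx":0,"ty":0,"tz":0,"wx":0,"wy":0,"wz":0},{"grip":0,"tx":0,"ty":0,"tz":0,"wx":0,"wy":0,"wz":0},{"grip":0,"tx":0,"ty":0,"tz":0.037,"wx":0,"wy":0,"wz":0},{"grip":0,"tx":0,"ty":0,"tz":0.037,"wx":0,"wy":0,"wz":0},{"grip":0,"tx":0,"ty":0,"tz":0.037,"wx":0,"wy":0,"wz":0},{"grip":0,"tx":0,"ty":0,"tz":0.037,"wx":0,"wy":0,"wz":0}]'

```

```text
t: 30.25
tool_pos: [589.2, -393.9, -2.3]
orientation: [-2.311, -2.117, 0.002]
contact_force: [-0.6, 0.1, 0.4]
grip_width: 85.2
gripper_force: 0.0
t: 31.08
tool_pos: [591.8, -395.2, 151.7]
orientation: [-2.316, -2.123, 0.0]
contact_force: [1.0, 0.8, -0.1]
grip_width: 36.5
gripper_force: 40.2
```

```bash

python3 -m jog '[{"grip":0,"tx":-0.0005,"ty":0.0391,"tz":0,"wx":0,"wy":0,"wz":0.018},{"grip":0,"tx":-0.0005,"ty":0.0391,"tz":0,"wx":0,"wy":0,"wz":0.018},{"grip":0,"tx":-0.0005,"ty":0.0391,"tz":0,"wx":0,"wy":0,"wz":0.018},{"grip":0,"tx":-0.0005,"ty":0.0391,"tz":0,"wx":0,"wy":0,"wz":0.018},{"grip":0,"tx":-0.0005,"ty":0.0391,"tz":0,"wx":0,"wy":0,"wz":0.018},{"grip":0,"tx":-0.0005,"ty":0.0391,"tz":0,"wx":0,"wy":0,"wz":0.018},{"grip":0,"tx":-0.0005,"ty":0.0391,"tz":0,"wx":0,"wy":0,"wz":0.018},{"grip":0,"tx":-0.0005,"ty":0.0391,"tz":0,"wx":0,"wy":0,"wz":0.018},{"grip":0,"tx":-0.0005,"ty":0.0391,"tz":0,"wx":0,"wy":0,"wz":0.018},{"grip":0,"tx":-0.0005,"ty":0.0391,"tz":0,"wx":0,"wy":0,"wz":0.018},{"grip":0,"tx":-0.0005,"ty":0.0391,"tz":0,"wx":0,"wy":0,"wz":0.018},{"grip":0,"tx":-0.0005,"ty":0.0391,"tz":0,"wx":0,"wy":0,"wz":0.018},{"grip":0,"tx":-0.0005,"ty":0.0391,"tz":0,"wx":0,"wy":0,"wz":0.018},{"grip":0,"tx":-0.0005,"ty":0.0391,"tz":0,"wx":0,"wy":0,"wz":0.018},{"grip":0,"tx":-0.0005,"ty":0.0391,"tz":0,"wx":0,"wy":0,"wz":0.018},{"grip":0,"tx":0,"ty":0,"tz":-0.018,"wx":0,"wy":0,"wz":0},{"grip":0,"tx":0,"ty":0,"tz":-0.018,"wx":0,"wy":0,"wz":0},{"grip":60,"tx":0,"ty":0,"tz":0,"wx":0,"wy":0,"wz":0},{"grip":60,"tx":0,"ty":0,"tz":0,"wx":0,"wy":0,"wz":0},{"grip":60,"tx":0,"ty":0,"tz":0,"wx":0,"wy":0,"wz":0}]'
python3 -m jog '[{"grip":60,"tx":0,"ty":0,"tz":0.03,"wx":0,"wy":0,"wz":0},{"grip":60,"tx":-0.01,"ty":-0.01,"tz":0.035,"wx":0,"wy":0,"wz":0},{"grip":60,"tx":-0.02,"ty":-0.01,"tz":0.03,"wx":0,"wy":0,"wz":0},{"grip":60,"tx":-0.02,"ty":-0.02,"tz":0.02,"wx":0,"wy":0,"wz":0},{"grip":60,"tx":-0.02,"ty":-0.02,"tz":0.02,"wx":0,"wy":0,"wz":0},{"grip":60,"tx":0,"ty":0,"tz":0,"wx":0,"wy":0,"wz":0},{"grip":60,"tx":0,"ty":0,"tz":0,"wx":0,"wy":0,"wz":0},{"grip":60,"tx":0,"ty":0,"tz":0,"wx":0,"wy":0,"wz":0}]'
python3 - <<'E'
from h import *
ws('w6',('dial_tip','index_tip','mark_tip','dial_grip','lid_edge'),False)
capture('top')
for l in('dial_tip','index_tip','mark_tip','dial_grip','lid_edge'):P(l,'top')
E
```

```text
t: 32.75
tool_pos: [585.1, 190.7, 115.0]
orientation: [2.009, 2.414, 0.001]
contact_force: [-0.2, -0.2, -0.1]
grip_width: 50.8
gripper_force: 0.0
t: 33.42
tool_pos: [515.3, 130.7, 250.2]
orientation: [2.01, 2.413, 0.004]
contact_force: [-0.1, 0.7, -0.6]
grip_width: 51.4
gripper_force: 0.0
index_tip wrist 0.73 [442.7 201.9  60.1]
mark_tip wrist 0.45 [421.2 127.5  62.2]
dial_grip wrist 0.7 [475.2 156.4  97.2]
dial_tip top 0.54 [435.  198.6  60.4]
index_tip top 0.68 [447.1 206.1  59.2]
mark_tip top 0.61 [449.3 199.2  63. ]
dial_grip top 0.63 [473.6 154.   98.8]
```

View pics/w6.png

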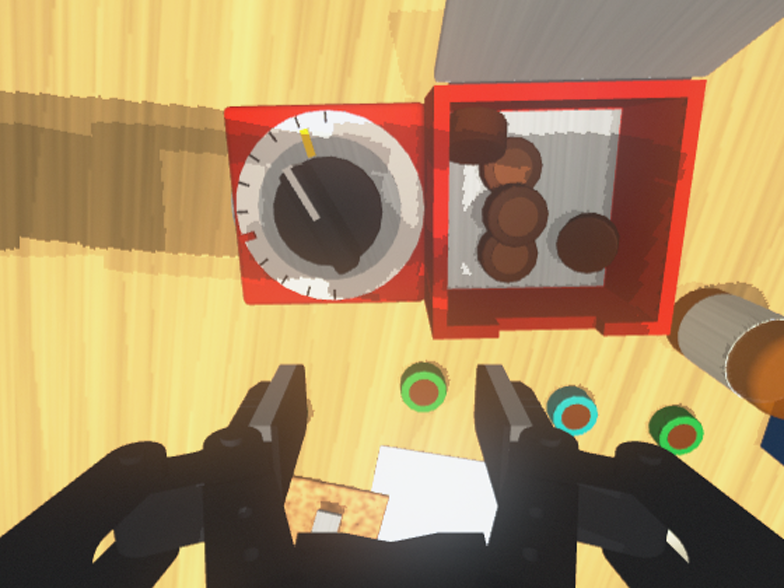

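All five tablets are in the hopper, at view pixels (475,133), (510,165), (515,213), (505,255), (587,243). On the dial, the red mark is at (248,237), the yellow index at (307,143), and the pointer line runs (287,168)–(318,218). Next I'll measure those angles.

```bash
cat >> h.py <<'E'
TH=0.188;C=np.array([470.7,156.5])
def ang(p,c):
    d=np.array(p[:2])-c;x=d@[np.cos(TH),np.sin(TH)];y=d@[-np.sin(TH),np.cos(TH)]
    return np.arctan2(-x,-y),np.hypot(x,y)
def dial(c='wrist',cen=C):
    cm=cam(c);im=capture(c);h=cv2.cvtColor(im,cv2.COLOR_RGB2HSV).astype(int);H,S,V=h[...,0],h[...,1],h[...,2]
    vv,uu=np.mgrid[:420,:560]
    G=np.array([ray(cm,u,v,61)[:2] for u,v in zip(uu.ravel(),vv.ravel())]).reshape(420,560,2)
    r=np.hypot(*(G-cen).transpose(2,0,1))
    for n,m,rng in(('mark',((H<8)|(H>172))&(S>120)&(V>90),(46,58)),('index',(H>18)&(H<33)&(S>140)&(V>120),(36,58))):
        m=m&(r>rng[0])&(r<rng[1]);k,L,st,ce=cv2.connectedComponentsWithStats(m.astype(np.uint8))
        for i in range(1,k):
            if st[i,4]>5:print(n,ce[i].round(1),st[i,4],np.round(ang(ray(cm,*ce[i],61),cen),3))
    return cm,im
E
python3 - <<'E'
from h import *
cm,im=dial()
q=[ray(cm,u/1.4,v/1.4,61)[:2] for u,v in((237,207),(424,205),(330,110),(330,301))]
print('centre',(q[0]+q[1])/2,(q[2]+q[3])/2,q[1]-q[0],q[2]-q[3])
a=ray(cm,287/1.4,168/1.4,116);b=ray(cm,318/1.4,218/1.4,116);print('ptr',a,b,ang(a,C),ang(a[:2]-b[:2]+C,C))
E
```

```text
mark [180.1 168.4] 29 [ 1.251 55.262]
index [220.1 101.4] 97 [ 2.848 43.449]
centre [470.18988466 158.22810217] [470.34167524 155.30545355] [118.79703913  23.27841518] [-18.31045469 121.5061397 ]
ptr [449.82218278 181.05658568 116.        ] [469.69664806 157.90635519 116.        ] (np.float64(2.6249870269154356), np.float64(32.23211367927274)) (np.float64(2.6201847417218818), np.float64(30.51110522817188))
```

Angles: mark 1.25, index 2.85, dial 2.62. I'll grip the bar, turn anticlockwise about 2.07 rad, then come back clockwise.

```bash

python3 -m jog '[{"grip":35,"tx":-0.0089,"ty":0.0052,"tz":-0.02,"wx":0,"wy":0,"wz":0.105},{"grip":35,"tx":-0.0089,"ty":0.0052,"tz":-0.02,"wx":0,"wy":0,"wz":0.105},{"grip":35,"tx":-0.0089,"ty":0.0052,"tz":-0.02,"wx":0,"wy":0,"wz":0.105},{"grip":35,"tx":-0.0089,"ty":0.0052,"tz":-0.02,"wx":0,"wy":0,"wz":0.105},{"grip":35,"tx":-0.0089,"ty":0.0052,"tz":-0.02,"wx":0,"wy":0,"wz":0.105},{"grip":35,"tx":0,"ty":0,"tz":0,"wx":0,"wy":0,"wz":0},{"grip":35,"tx":0,"ty":0,"tz":-0.025,"wx":0,"wy":0,"wz":0},{"grip":35,"tx":0,"ty":0,"tz":-0.025,"wx":0,"wy":0,"wz":0},{"grip":35,"tx":0,"ty":0,"tz":-0.014,"wx":0,"wy":0,"wz":0},{"grip":35,"tx":0,"ty":0,"tz":0,"wx":0,"wy":0,"wz":0},{"grip":0,"tx":0,"ty":0,"tz":0,"wx":0,"wy":0,"wz":0},{"grip":0,"tx":0,"ty":0,"tz":0,"wx":0,"wy":0,"wz":0},{"grip":0,"tx":0,"ty":0,"tz":0,"wx":0,"wy":0,"wz":0},{"grip":0,"tx":0,"ty":0,"tz":0,"wx":0,"wy":0,"wz":0}]' 30
python3 - <<'E'
from h import *
s=sense();print(s['joint_positions'],s['contact_force'],s['torque'])
E
```

```text
t: 35.23
tool_pos: [470.5, 156.4, 86.0]
orientation: [1.314, 2.853, -0.001]
contact_force: [-1.7, -4.3, 0.7]
grip_width: 13.2
gripper_force: 34.2
[ 1.79945791e-01  1.23880539e-01  2.02202515e+00 -1.15533346e-03
  9.95164182e-01 -5.26951275e-01] [-1.73272152 -4.26435125  0.68919152] [-0.43987299  0.25474857 -0.06265457]
```

```bash

python3 -m jog '[{"grip":0,"tx":0,"ty":0,"tz":0,"wx":0,"wy":0,"wz":0.12},{"grip":0,"tx":0,"ty":0,"tz":0,"wx":0,"wy":0,"wz":0.12},{"grip":0,"tx":0,"ty":0,"tz":0,"wx":0,"wy":0,"wz":0.12},{"grip":0,"tx":0,"ty":0,"tz":0,"wx":0,"wy":0,"wz":0.12},{"grip":0,"tx":0,"ty":0,"tz":0,"wx":0,"wy":0,"wz":0.12},{"grip":0,"tx":0,"ty":0,"tz":0,"wx":0,"wy":0,"wz":0.12},{"grip":0,"tx":0,"ty":0,"tz":0,"wx":0,"wy":0,"wz":0.12},{"grip":0,"tx":0,"ty":0,"tz":0,"wx":0,"wy":0,"wz":0.12},{"grip":0,"tx":0,"ty":0,"tz":0,"wx":0,"wy":0,"wz":0.12},{"grip":0,"tx":0,"ty":0,"tz":0,"wx":0,"wy":0,"wz":0.12},{"grip":0,"tx":0,"ty":0,"tz":0,"wx":0,"wy":0,"wz":0.12},{"grip":0,"tx":0,"ty":0,"tz":0,"wx":0,"wy":0,"wz":0},{"grip":0,"tx":0,"ty":0,"tz":0,"wx":0,"wy":0,"wz":0}]'
python3 -m jog '[{"grip":35,"tx":0,"ty":0,"tz":0,"wx":0,"wy":0,"wz":0},{"grip":35,"tx":0,"ty":0,"tz":0,"wx":0,"wy":0,"wz":0},{"grip":35,"tx":0,"ty":0,"tz":0.025,"wx":0,"wy":0,"wz":0},{"grip":35,"tx":0,"ty":0,"tz":0.025,"wx":0,"wy":0,"wz":0},{"grip":35,"tx":0,"ty":0,"tz":0.015,"wx":0,"wy":0,"wz":-0.12},{"grip":35,"tx":0,"ty":0,"tz":0.015,"wx":0,"wy":0,"wz":-0.12},{"grip":35,"tx":0,"ty":0,"tz":0.015,"wx":0,"wy":0,"wz":-0.12},{"grip":35,"tx":0,"ty":0,"tz":0.015,"wx":0,"wy":0,"wz":-0.12},{"grip":35,"tx":0,"ty":0,"tz":0,"wx":0,"wy":0,"wz":-0.12},{"grip":35,"tx":0,"ty":0,"tz":0,"wx":0,"wy":0,"wz":-0.12},{"grip":35,"tx":0,"ty":0,"tz":0,"wx":0,"wy":0,"wz":-0.12},{"grip":35,"tx":0,"ty":0,"tz":0,"wx":0,"wy":0,"wz":-0.12},{"grip":35,"tx":0,"ty":0,"tz":0,"wx":0,"wy":0,"wz":-0.12},{"grip":35,"tx":0,"ty":0,"tz":0,"wx":0,"wy":0,"wz":-0.12},{"grip":35,"tx":0,"ty":0,"tz":0,"wx":0,"wy":0,"wz":-0.12},{"grip":35,"tx":0,"ty":0,"tz":0,"wx":0,"wy":0,"wz":-0.12},{"grip":35,"tx":0,"ty":0,"tz":0,"wx":0,"wy":0,"wz":-0.12},{"grip":35,"tx":0,"ty":0,"tz":0,"wx":0,"wy":0,"wz":-0.12},{"grip":35,"tx":0,"ty":0,"tz":0,"wx":0,"wy":0,"wz":-0.12},{"grip":35,"tx":0,"ty":0,"tz":0,"wx":0,"wy":0,"wz":-0.12}]'
python3 -m jog '[{"grip":35,"tx":0,"ty":0,"tz":0,"wx":0,"wy":0,"wz":-0.12},{"grip":35,"tx":0,"ty":0,"tz":0,"wx":0,"wy":0,"wz":-0.12},{"grip":35,"tx":0,"ty":0,"tz":0,"wx":0,"wy":0,"wz":-0.12},{"grip":35,"tx":0,"ty":0,"tz":0,"wx":0,"wy":0,"wz":-0.12},{"grip":35,"tx":0,"ty":0,"tz":0,"wx":0,"wy":0,"wz":-0.12},{"grip":35,"tx":0,"ty":0,"tz":0,"wx":0,"wy":0,"wz":-0.12},{"grip":35,"tx":0,"ty":0,"tz":0,"wx":0,"wy":0,"wz":-0.12},{"grip":35,"tx":0,"ty":0,"tz":0,"wx":0,"wy":0,"wz":-0.12},{"grip":35,"tx":0,"ty":0,"tz":0,"wx":0,"wy":0,"wz":-0.12},{"grip":35,"tx":0,"ty":0,"tz":0,"wx":0,"wy":0,"wz":-0.12},{"grip":35,"tx":0,"ty":0,"tz":0,"wx":0,"wy":0,"wz":-0.02},{"grip":35,"tx":0,"ty":0,"tz":0,"wx":0,"wy":0,"wz":0},{"grip":35,"tx":0,"ty":0,"tz":0,"wx":0,"wy":0,"wz":0}]'
python3 - <<'E'
from h import *
cm,im=dial();save('w7',im)
m=R.from_rotvec(sense()['orientation']).as_matrix();print('yaw',np.arctan2(m[1,1],m[0,1]),sense()['joint_positions'])
dial('top')
E
```

```text
t: 36.32
tool_pos: [469.9, 154.4, 86.1]
orientation: [0.714, -3.057, 0.008]
contact_force: [-3.3, -9.8, 4.1]
grip_width: 13.8
gripper_force: 34.6
t: 37.98
tool_pos: [471.2, 157.8, 196.2]
orientation: [2.104, 2.331, 0.005]
contact_force: [-1.0, 0.7, 0.4]
grip_width: 29.8
gripper_force: 0.0
t: 39.07
tool_pos: [470.6, 157.3, 195.6]
orientation: [-3.058, -0.718, -0.003]
contact_force: [0.2, 0.6, -1.2]
grip_width: 30.1
gripper_force: 0.0
index [258.9 248.5] 103 [ 1.698 45.949]
yaw -1.1098855734463213 [ 1.80753652e-01 -2.67491779e-02  1.94738510e+00  3.54944613e-04
  1.21982183e+00  1.29051738e+00]
mark [205.8 257.8] 42 [-2.406 50.109]
mark [208.9 281.9] 40 [ 2.475 51.06 ]
```

View pics/w7.png

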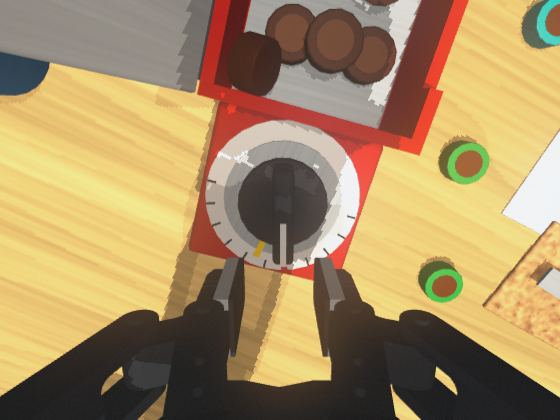

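The ring is at 1.70 and follows the dial (1.25 with the play). Gripping again, turning further anticlockwise, then back clockwise to just short of the mark.

```bash

python3 -m jog '[{"grip":35,"tx":0,"ty":-0.002,"tz":-0.03,"wx":0,"wy":0,"wz":0},{"grip":35,"tx":0,"ty":0,"tz":-0.03,"wx":0,"wy":0,"wz":0},{"grip":35,"tx":0,"ty":0,"tz":-0.03,"wx":0,"wy":0,"wz":0},{"grip":35,"tx":0,"ty":0,"tz":-0.02,"wx":0,"wy":0,"wz":0},{"grip":0,"tx":0,"ty":0,"tz":0,"wx":0,"wy":0,"wz":0},{"grip":0,"tx":0,"ty":0,"tz":0,"wx":0,"wy":0,"wz":0},{"grip":0,"tx":0,"ty":0,"tz":0,"wx":0,"wy":0,"wz":0},{"grip":0,"tx":0,"ty":0,"tz":0,"wx":0,"wy":0,"wz":0},{"grip":0,"tx":0,"ty":0,"tz":0,"wx":0,"wy":0,"wz":0.12},{"grip":0,"tx":0,"ty":0,"tz":0,"wx":0,"wy":0,"wz":0.12},{"grip":0,"tx":0,"ty":0,"tz":0,"wx":0,"wy":0,"wz":0.12},{"grip":0,"tx":0,"ty":0,"tz":0,"wx":0,"wy":0,"wz":0.12},{"grip":0,"tx":0,"ty":0,"tz":0,"wx":0,"wy":0,"wz":0.12},{"grip":0,"tx":0,"ty":0,"tz":0,"wx":0,"wy":0,"wz":0.12},{"grip":0,"tx":0,"ty":0,"tz":0,"wx":0,"wy":0,"wz":0.12},{"grip":0,"tx":0,"ty":0,"tz":0,"wx":0,"wy":0,"wz":0},{"grip":0,"tx":0,"ty":0,"tz":0,"wx":0,"wy":0,"wz":0}]'
python3 - <<'E'
from h import *
dial()
E
python3 -m jog '[{"grip":0,"tx":0,"ty":0,"tz":0,"wx":0,"wy":0,"wz":-0.1},{"grip":0,"tx":0,"ty":0,"tz":0,"wx":0,"wy":0,"wz":-0.1},{"grip":0,"tx":0,"ty":0,"tz":0,"wx":0,"wy":0,"wz":-0.1},{"grip":0,"tx":0,"ty":0,"tz":0,"wx":0,"wy":0,"wz":-0.1},{"grip":0,"tx":0,"ty":0,"tz":0,"wx":0,"wy":0,"wz":-0.1},{"grip":0,"tx":0,"ty":0,"tz":0,"wx":0,"wy":0,"wz":-0.1},{"grip":0,"tx":0,"ty":0,"tz":0,"wx":0,"wy":0,"wz":-0.1},{"grip":0,"tx":0,"ty":0,"tz":0,"wx":0,"wy":0,"wz":-0.08},{"grip":0,"tx":0,"ty":0,"tz":0,"wx":0,"wy":0,"wz":0},{"grip":0,"tx":0,"ty":0,"tz":0,"wx":0,"wy":0,"wz":0}]'
python3 - <<'E'
from h import *
cm,im=dial();save('w8',im,1.4)
s=sense();m=R.from_rotvec(s['orientation']).as_matrix();print('yaw',np.arctan2(m[1,1],m[0,1]))
E
```

```text
t: 40.58
tool_pos: [470.1, 150.5, 81.9]
orientation: [2.493, 1.899, -0.007]
contact_force: [10.2, -9.9, -26.3]
grip_width: 13.0
gripper_force: 33.7
mark [200.6 314.2] 34 [ 1.264 54.903]
t: 41.47
tool_pos: [467.3, 152.6, 81.8]
orientation: [3.033, 0.807, -0.01]
contact_force: [3.0, -5.8, -20.8]
grip_width: 13.2
gripper_force: 34.6
yaw -1.050838716819325
```

View pics/w8.png

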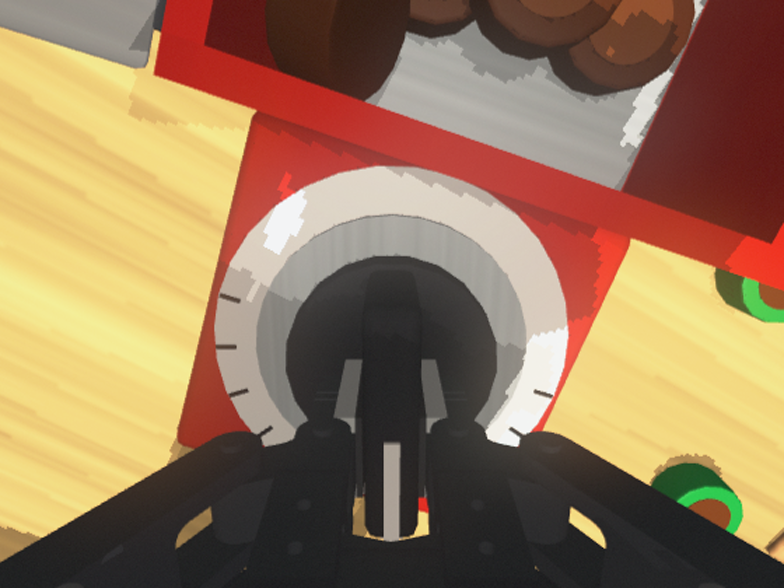

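Still gripping; the pointer and yellow index are near the mark, hidden by the fingers at view pixel ~(395,500). I'll release, lift aside and measure.

```bash

python3 -m jog '[{"grip":35,"tx":0,"ty":0,"tz":0,"wx":0,"wy":0,"wz":0},{"grip":35,"tx":0,"ty":0,"tz":0,"wx":0,"wy":0,"wz":0},{"grip":35,"tx":0,"ty":0,"tz":0,"wx":0,"wy":0,"wz":0},{"grip":35,"tx":0,"ty":0,"tz":0.03,"wx":0,"wy":0,"wz":0},{"grip":35,"tx":0,"ty":0,"tz":0.03,"wx":0,"wy":0,"wz":0},{"grip":35,"tx":-0.01,"ty":-0.02,"tz":0.03,"wx":0,"wy":0,"wz":0},{"grip":35,"tx":-0.01,"ty":-0.02,"tz":0.02,"wx":0,"wy":0,"wz":0},{"grip":35,"tx":0,"ty":0,"tz":0,"wx":0,"wy":0,"wz":0},{"grip":35,"tx":0,"ty":0,"tz":0,"wx":0,"wy":0,"wz":0},{"grip":35,"tx":0,"ty":0,"tz":0,"wx":0,"wy":0,"wz":0}]'
cat >> h.py <<'E'
def ptr(cm,im,z=117):
    # white line on top of the black bar
    h=cv2.cvtColor(im,cv2.COLOR_RGB2HSV).astype(int)
    vv,uu=np.nonzero((h[...,1]<60)&(h[...,2]>110))
    P3=np.array([ray(cm,u,v,z)[:2] for u,v in zip(uu,vv)]);r=np.hypot(*(P3-C).T)
    k=(r<31);P3=P3[k]
    # component nearest bar axis
    if len(P3)>10:
        m=np.zeros(im.shape[:2],np.uint8);m[vv[k],uu[k]]=1
        n,L,st,ce=cv2.connectedComponentsWithStats(m)
        for i in range(1,n):
            if st[i,4]>15:
                q=P3[L[vv[k],uu[k]]==i];vx,vy,x0,y0=cv2.fitLine(q.astype(np.float32),cv2.DIST_L2,0,.01,.01).ravel()
                d=np.array([vx,vy]);d*=np.sign(d@(q.mean(0)-C));print('ptr',ce[i].round(),st[i,4],'mean',np.round(ang(q.mean(0),C),3),'dir',np.round(ang(C+d,C)[0],3))
E
python3 - <<'E'
from h import *
cm,im=dial();ptr(cm,im);save('w9',im,1.4)
s=sense();m=R.from_rotvec(s['orientation']).as_matrix();print('yaw',np.arctan2(m[1,1],m[0,1]),s['contact_force'])
E
```

```text
t: 42.35
tool_pos: [450.6, 115.4, 195.7]
orientation: [-3.036, -0.805, -0.003]
contact_force: [-0.5, -0.1, -0.6]
grip_width: 29.9
gripper_force: 0.0
mark [246.4 219.9] 31 [ 1.26 55.54]
index [247.8 214. ] 40 [ 1.237 50.6  ]
ptr [204. 172.] 1208 mean [ 2.504 22.055] dir 0.962
ptr [240. 187.] 306 mean [ 1.179 16.182] dir 1.24
ptr [267. 197.] 224 mean [ 0.577 28.233] dir -0.991
yaw -1.0517196368722788 [ 0.32055642 -0.16317904 -0.69387917]
```

View pics/w9.png

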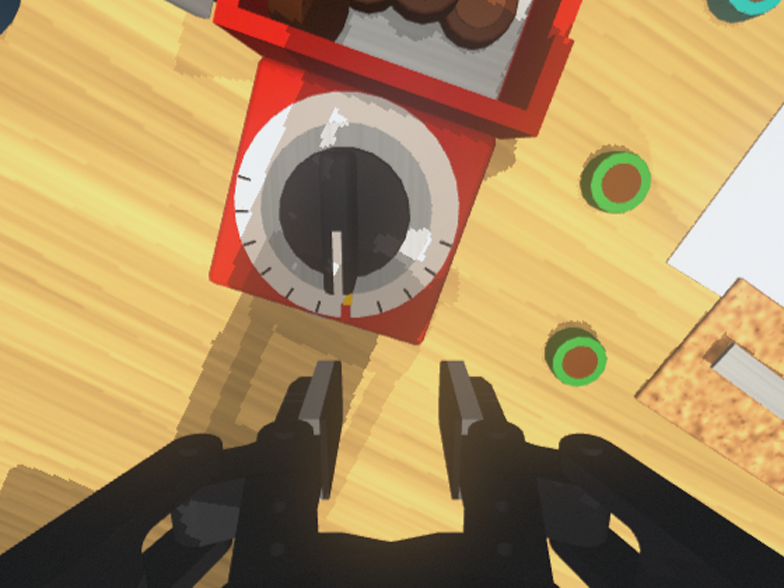

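Released reading: mark 1.26, index about 1.24 (partly hidden by the bar), pointer direction about 1.24, so both are on the mark within about 2 mm. Next I'll shut the lid with closed fingers from its outer side.

```bash

python3 -m jog '[{"grip":0,"tx":-0.005,"ty":0.036,"tz":0.005,"wx":0,"wy":0,"wz":0},{"grip":0,"tx":-0.005,"ty":0.036,"tz":0.005,"wx":0,"wy":0,"wz":0},{"grip":0,"tx":0,"ty":0.036,"tz":0,"wx":0,"wy":0,"wz":0},{"grip":0,"tx":0,"ty":0.036,"tz":0,"wx":0,"wy":0,"wz":0},{"grip":0,"tx":0,"ty":0.036,"tz":0,"wx":0,"wy":0,"wz":0},{"grip":0,"tx":0,"ty":0.036,"tz":0,"wx":0,"wy":0,"wz":0},{"grip":0,"tx":0.0325,"ty":0,"tz":0,"wx":0,"wy":0,"wz":0},{"grip":0,"tx":0.0325,"ty":0,"tz":0,"wx":0,"wy":0,"wz":0},{"grip":0,"tx":0.0325,"ty":0,"tz":0,"wx":0,"wy":0,"wz":0},{"grip":0,"tx":0.0325,"ty":0,"tz":0,"wx":0,"wy":0,"wz":0},{"grip":0,"tx":0.003,"ty":-0.0159,"tz":0,"wx":0,"wy":0,"wz":0},{"grip":0,"tx":0.003,"ty":-0.0159,"tz":0,"wx":0,"wy":0,"wz":0},{"grip":0,"tx":0.003,"ty":-0.0159,"tz":0,"wx":0,"wy":0,"wz":0},{"grip":0,"tx":0.003,"ty":-0.0159,"tz":0,"wx":0,"wy":0,"wz":0},{"grip":0,"tx":0.003,"ty":-0.0159,"tz":0,"wx":0,"wy":0,"wz":0}]'
python3 -m jog '[{"grip":0,"tx":0.003,"ty":-0.0159,"tz":0,"wx":0,"wy":0,"wz":0},{"grip":0,"tx":0.003,"ty":-0.0159,"tz":0,"wx":0,"wy":0,"wz":0},{"grip":0,"tx":0.003,"ty":-0.0159,"tz":0,"wx":0,"wy":0,"wz":0},{"grip":0,"tx":0.003,"ty":-0.0159,"tz":0,"wx":0,"wy":0,"wz":0},{"grip":0,"tx":0.003,"ty":-0.0159,"tz":0,"wx":0,"wy":0,"wz":0},{"grip":0,"tx":0,"ty":0,"tz":0,"wx":0,"wy":0,"wz":0}]'
python3 - <<'E'
from h import *
capture('scene');P('lid_edge','scene');capture('top');P('lid_edge','top')
E
```

```text
t: 43.65
tool_pos: [589.7, 253.0, 209.4]
orientation: [-3.035, -0.809, -0.019]
contact_force: [1.8, 0.5, 3.5]
grip_width: -0.3
gripper_force: 0.8
t: 44.15
tool_pos: [599.7, 170.1, 202.9]
orientation: [3.036, 0.803, -0.005]
contact_force: [0.0, 0.6, 0.3]
grip_width: 0.2
gripper_force: 0.0
lid_edge scene 0.83 [604.7 150.7 211.7]
lid_edge top 0.98 [609.2 147.9 208.1]
```

```bash

python3 -m jog '[{"grip":0,"tx":0.0007,"ty":-0.0039,"tz":-0.0099,"wx":0,"wy":0,"wz":0},{"grip":0,"tx":0.0007,"ty":-0.0039,"tz":-0.0099,"wx":0,"wy":0,"wz":0},{"grip":0,"tx":0.0007,"ty":-0.0039,"tz":-0.0099,"wx":0,"wy":0,"wz":0},{"grip":0,"tx":0.0007,"ty":-0.0039,"tz":-0.0099,"wx":0,"wy":0,"wz":0},{"grip":0,"tx":0.0007,"ty":-0.0039,"tz":-0.0099,"wx":0,"wy":0,"wz":0},{"grip":0,"tx":0.0007,"ty":-0.0039,"tz":-0.0099,"wx":0,"wy":0,"wz":0},{"grip":0,"tx":0.0007,"ty":-0.0039,"tz":-0.0099,"wx":0,"wy":0,"wz":0},{"grip":0,"tx":0.0007,"ty":-0.0039,"tz":-0.0079,"wx":0,"wy":0,"wz":0},{"grip":0,"tx":0,"ty":0,"tz":-0.002,"wx":0,"wy":0,"wz":0},{"grip":0,"tx":0,"ty":0,"tz":0,"wx":0,"wy":0,"wz":0},{"grip":0,"tx":0,"ty":0,"tz":0,"wx":0,"wy":0,"wz":0},{"grip":0,"tx":0,"ty":0,"tz":0,"wx":0,"wy":0,"wz":0}]'
python3 - <<'E'
from h import *
capture('scene');P('lid_edge','scene');capture('top');P('lid_edge','top')
E
```

```text
t: 45.35
tool_pos: [605.1, 141.5, 128.4]
orientation: [-3.034, -0.805, 0.003]
contact_force: [-7.4, 2.1, 12.9]
grip_width: -0.3
gripper_force: 6.8
lid_edge scene 0.58 [610.8 115.1 123.2]
```

```bash

python3 -m jog '[{"grip":0,"tx":0,"ty":0,"tz":0.035,"wx":0,"wy":0,"wz":0},{"grip":0,"tx":0,"ty":0,"tz":0.035,"wx":0,"wy":0,"wz":0},{"grip":0,"tx":0,"ty":0,"tz":0.035,"wx":0,"wy":0,"wz":0},{"grip":0,"tx":-0.028,"ty":-0.0075,"tz":0,"wx":0,"wy":0,"wz":0},{"grip":0,"tx":-0.028,"ty":-0.0075,"tz":0,"wx":0,"wy":0,"wz":0},{"grip":0,"tx":-0.028,"ty":-0.0075,"tz":0,"wx":0,"wy":0,"wz":0},{"grip":0,"tx":-0.028,"ty":-0.0075,"tz":0,"wx":0,"wy":0,"wz":0},{"grip":0,"tx":-0.028,"ty":-0.0075,"tz":0,"wx":0,"wy":0,"wz":0},{"grip":0,"tx":-0.028,"ty":-0.0075,"tz":0,"wx":0,"wy":0,"wz":0},{"grip":0,"tx":-0.028,"ty":-0.0075,"tz":0,"wx":0,"wy":0,"wz":0},{"grip":0,"tx":-0.028,"ty":-0.0075,"tz":0,"wx":0,"wy":0,"wz":0},{"grip":0,"tx":0,"ty":0,"tz":0,"wx":0,"wy":0,"wz":0},{"grip":0,"tx":0,"ty":0,"tz":0,"wx":0,"wy":0,"wz":0},{"grip":0,"tx":0,"ty":0,"tz":0,"wx":0,"wy":0,"wz":0}]'
python3 - <<'E'
from h import *
cm,im=dial();ptr(cm,im)
u,v=proj(cm,[*C,90]).round().astype(int);print(u,v)
a,b=im[max(0,v-120):v+120,max(0,u-120):u+120],capture('scene')
save('f1',a,2);save('f2',b,1.4)
P('lid_edge','scene');P('knife_grip','scene')
capture('top');P('lid_edge','top');P('knife_grip','top');P('mat_c','top')
for l in('syrup','spice_jar','ramekin','mug'):P(l,'top')
E
```

```text
t: 46.72
tool_pos: [382.5, 80.6, 231.1]
orientation: [3.036, 0.805, 0.003]
contact_force: [0.4, 0.4, 0.6]
grip_width: -0.5
gripper_force: 0.0
mark [251.5 120. ] 42 [ 1.264 55.199]
index [253.5 106.1] 115 [ 1.227 43.947]
ptr [208.  26.] 799 mean [ 3.045 24.458] dir 1.488
ptr [282.   7.] 106 mean [-0.956 29.07 ] dir 0.457
ptr [248.  63.] 298 mean [ 1.179 16.448] dir 1.247
249 43
lid_edge scene 0.74 [612.3 116.  123.6]
knife_grip scene 0.65 [ 496.9 -236.9   13.9]
lid_edge top 0.94 [612.2 117.2 122.3]
knife_grip top 0.75 [ 497.2 -238.1   20.1]
mat_c top 0.57 [ 495.6 -217.9    3.3]
syrup top 0.74 [777.4 112.9   4.5]
spice_jar top 0.59 [ 471.9 -449.7   -5. ]
ramekin top 0.57 [797.2 -80.5  -1.3]
mug top 0.93 [471.1 420.   -4.3]
```

View pics/f1.png

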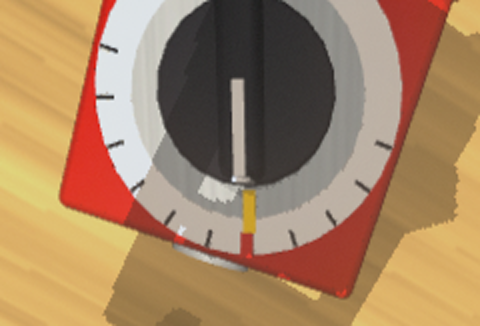

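In the close-up the red mark is at (248,243), the yellow index directly against it at (249,212), and the white line points to them, about 2 mm off. The lid edge reads 123 mm (shut), the knife is on the mat and the bystanders haven't moved. Handing in.

```bash
python3 -c "
from bench import *
print(hand_in())"
```

```text
the job is handed in; nothing more can be done
None
```

I handed the job in after about 47 s of robot time, and my last checks met every end condition. The lid was opened with the knife and shut again, all five tablets are in the hopper, pointer and index are about 2 mm from the red mark, the knife lies on its mat, and the bystanders are where they started. The hand-in returned no verdict.

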